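Gauge two sleeves on a stepped pin and sort them

TASK

Check both brass sleeves for bore size on the stepped gauge pin that leans out of the grey stand, one at a time: slide a sleeve down the pin until it stops, take it off again and stand it upright in its tray before you try the other. A sleeve that stops at the pin's step is good and goes in the green tray; one that slides on over the step down to the collar is oversize and goes in the red tray. Leave the timer, the bottle, the vial and the pump magazine where they stand.

Things in the scene. Friction and masses are not known exactly. Their poses are not given: they have to be found in the camera images.
- sleeve_1: a brass sleeve, outer diameter 34 mm, length 38 mm, 80 g nominal, standing upright; straight bore right through, either 15.4 mm (right size) or 19.8 mm (oversize): not told which, and outside both sleeves look the same. Both ends have a 45-degree chamfer, 23 mm wide at the mouth. Origin at the centre of its underside, z along its axis (up)
- sleeve_2: the other brass sleeve, outer diameter 34 mm, length 38 mm, 80 g nominal, standing upright; straight bore right through, either 15.4 mm (right size) or 19.8 mm (oversize): not told which, and outside both sleeves look the same. Both ends have a 45-degree chamfer, 23 mm wide at the mouth. Origin at the centre of its underside, z along its axis (up)
- sleeve_1_mid (a point): the point on the axis of sleeve_1 halfway along it, 19 mm above its underside
- sleeve_2_mid (a point): the point on the axis of sleeve_2 halfway along it, 19 mm above its underside
- gauge_pin: polished, slippery steel stepped (go / no-go) gauge pin, fixed, 48 mm long, leaning 30 degrees from vertical, towards the near right. Origin: centre of the top face of its collar (40 mm wide, 8 mm thick, red band); z along the pin to its tip; y level, across the lean. Along z: thick no-go part, diameter 18.4 mm, 0 to 22 mm; conical step to 24.2 mm; then the thin go part, diameter 14 mm
- pin_step (a point): the point on the pin's axis at the step's lower edge, 22 mm from the collar. A right-size sleeve's chamfer meets the conical step and stops with its lower rim 20 mm above the collar; an oversize sleeve goes down until its lower rim rests on the collar (0 mm)
- pin_tip (a point): the free end of the pin, 48 mm from the collar along the axis; the go part is straight from 24.2 to 42 mm, then a nose tapers to 7 mm wide at the tip
- gauge_stand: grey wedge-shaped gauge stand, screwed down (fixed), 110 mm deep, 72 mm wide (104 mm over its side flanges), 20 mm high at the front and 84 mm at the back, its sloped face turned to the near right (between the robot and its right side); origin at the centre of its underside, x from front to back, z up
- green_tray: green square tray, 110 x 110 mm, 14 mm high, walls and floor 3 mm thick, fixed to the table, open at the top; origin at the centre of its underside, x and y along its sides, z up
- red_tray: red square tray, 110 x 110 mm, 14 mm high, walls and floor 3 mm thick, fixed to the table, open at the top; origin at the centre of its underside, x and y along its sides, z up
- timer: small cream bench timer with coloured buttons, lying flat, 66 x 60 x 20 mm, loose; origin at the centre of its underside; a bystander
- amber_vial: amber glass vial with a black cap, 27 mm in diameter, 60 mm high, loose; origin at the centre of its underside; a bystander
- bottle_oil: small white bottle with a red cap, 40 mm in diameter, 80 mm high, loose; origin at the centre of its underside; a bystander
- pump_magazine: black pump magazine (clip-on bar of a tubing pump), 19 x 99 x 38 mm, long side along its y, loose; origin at the centre of its underside; a bystander

How it is judged:
By the outcome, as a careful person would: the job done as asked, in the order asked, and still so for the second after the job is handed in, with the robot touching nothing.
It also fails if it takes over 70 s, if anything falls off the work surface, if the arm or the gripper's body presses on something with over 40 N, if the wrist force passes 120 N, or if a joint passes its speed limit or range.

ROBOT

A 7-joint arm with a two-finger parallel gripper is mounted at the origin on a cart in front of the work surface, level with it; the furniture and walls round the work are solid. World frame = base frame: x ahead of the robot, y to its left, z up, the work surface at z = 0. Lengths are in mm, angles in rad, forces in N, time in s.
With the tool pointing down it reaches from about 350 to 900 mm from the base axis. Payload 8.1 kg.
Tool frame: the origin (TCP) lies at the very end of the fingers, on their centre line; the grasp point (between the pads) lies 19 mm behind it (bot.grip_depth is the distance from the TCP to the grasp point, in mm); y points along the fingers, x is the direction in which the jaws open and shut, and the axes are right-handed (so a half turn about y gives the same grasp; the last joint's range is limited). The gripper opens to 92 mm and grips with 3 to 60 N. Pads are 19 mm wide; open, the fingers measure 130 mm over their backs; the gripper's body (75 mm by 190 mm) begins 47 mm behind the grasp point.
Start: joints at [-1.287, 0.434, 0.025, 1.573, -0.012, 1.134, -0.075], TCP at [235.794, 578.829, 226.742] pointing down, gripper open.
Joint ranges: [-2.62, 2.62], [-0.44, 2.09], [-1.27, 1.32], [0.08, 2.57], [-1.32, 4.46], [0.12, 2], [-2.74, 2.74]. Speed limits (rad/s): [2.22, 2.22, 3.01, 3.01, 3.14, 3.14, 3.14].

INTERFACE

Orientations are given as a unit quaternion [w, x, y, z].
In Python, from bench import get_state, eyes, job, spotter, bot gives the robot as it stands.
- The arm moves only by the shell command python3 -m creep 'ROWS'. ROWS is JSON, a list of rows, each an object of numbers: "x", "y", "z": the shift along the tool's x, y, z in m; "wx", "wy", "wz": the turn, a rotation vector about the tool's x, y, z in rad; "grip": the closure in counts, from 0 (fully open) to 255 (shut). In form: [{"x": .., "y": .., "z": .., "wx": .., "wy": .., "wz": .., "grip": ..}, ...]. A call has 1 to 8 rows; each row shifts and turns the commanded pose from where the row before left it, along the tool's axes as they then stand; what a row does not reach is not made up. A row lasts 1/8 s, in which the tool goes at most 62.5 mm and 10.7 degrees, less where a joint would pass 70% of its speed; a pose out of reach is approached as far as the arm can. A call with a gripper value outside its range is refused whole. The fingers move at their own pace and stop on an object; the grip force is fixed at half the most. Time passes only in rows, so rows that do not move let the fingers close. It gives the time, the measured TCP pose, the force and the opening at its end, in the units of the state.
- get_state(): the state, without advancing time (a new reading comes with each control period).
- eyes.grab_frame(name): name is "scene" or "top" or "wrist"; returns a dict with "pixels" (420x560x3 uint8, red, green, blue), "fx", "fy", "cx", "cy" (pixels), "distortion" ([k1, k2, p1, p2, k3] as OpenCV has them; the pictures are not rectified), "cam_to_world" (4x4, takes a point from camera to world coordinates); the wrist camera has in their place "T_tool_cam" (4x4, takes a point from camera to tool coordinates, whose origin is the TCP and whose axes are the tool frame's). Camera axes: x right, y down, z forward; pixel columns grow to the right and rows downward; lengths in mm; the calibration is good to about 2 mm. A picture is of the moment at which its call begins: read the wrist's pose just before it. There is no depth.
- job.finish_job(): hands the job in, once; it reports no verdict.
Trained networks look in a picture, given as the dict that the camera call returned (one of the last four; its "shot" number tells which), for a name from the list of things; names that differ only in an ending like _2 or _b are one class to them, and where a whole thing is asked for, a point or a joint stands for the part that bears it (a point fixed in the world has none). Each returns a list of dicts, best first, with "confidence" (0 to 1); they miss things now and then, are a little off and sometimes report something else, mostly with a low value. They report only what shows in the picture. A call takes as long as a camera call.
- spotter.search_frame(picture, thing): "rect" ([left, top, right, bottom] in pixels, round what is visible of it).
- spotter.cut_out(picture, thing): "pixels" (420x560 bool, what is visible of it) and "rect" ([left, top, right, bottom] in pixels, round what is visible of it).
The state is a dict: "clock": time; "qpos": joint angles; "qvel": joint speeds; "joint_torque": joint torques, N m; "tcp_pos": TCP position; "ee_rot": TCP orientation; "contact_force": force on the tool from outside, world axes, zero at the start; "torque": the same for the moment, N m; "finger_gap": finger opening in mm.
Only numpy, scipy, OpenCV 4.12 (cv2) and the standard library are available. Lean on these libraries where they do the work, as an engineer would, in place of code of your own. Each camera call takes 0.05 s, during which the arm holds its last target.

## Working session

There is one attempt and no reset: what is moved stays moved. The work goes in short steps, Python scripts to look and compute and a shell command to move; the robot and the scene stay as the last step left them, time stands still between calls to the robot, and variables do not carry over. Pictures are saved under pics/ and viewed, and the job is handed in when it is done.

```bash
mkdir -p pics; ls
python3 - <<'E'
from bench import get_state, eyes, job, spotter, bot
import cv2
print(get_state())
for n in ["scene","top","wrist"]:
    f=eyes.grab_frame(n)
    cv2.imwrite(f"pics/a_{n}.png",f["pixels"][:,:,::-1])
    print(n,{k:v for k,v in f.items() if k!="pixels"})
E
```

```text
pics
{'clock': 0.0, 'qpos': array([-1.28658771,  0.4352154 ,  0.02499038,  1.57406324, -0.01158481,
        1.13402898, -0.07511741]), 'qvel': array([ 4.42931203e-06, -1.13052502e-03,  3.08279244e-04, -7.56672946e-04,
        2.79557635e-03, -3.45588754e-04, -3.14343794e-05]), 'joint_torque': array([-1.22300835e-04, -6.67852378e+01,  9.84403901e-01, -3.14473522e+01,
       -6.06579194e-02,  4.28449921e-02,  1.86048264e-04]), 'tcp_pos': array([235.64807601, 578.32933851, 225.9630039 ]), 'ee_rot': array([-0.58644102,  0.58715303,  0.39412305, -0.39497502]), 'contact_force': array([-0.55647878, -0.20998904,  0.30419932]), 'torque': array([-0.0710961 ,  0.00908516,  0.00667675]), 'finger_gap': 91.47003081882822}
scene {'fx': 381.1178462406896, 'fy': 381.1178462406896, 'cx': 280.08930885842494, 'cy': 212.1897105554301, 'distortion': array([0.03474387, 0.        , 0.        , 0.        , 0.        ]), 'cam_to_world': array([[-8.34836184e-01, -4.40661471e-01,  3.29948502e-01,
         2.82446027e+02],
       [-5.50252163e-01,  6.50041654e-01, -5.24088165e-01,
         4.33979215e+02],
     
[... 596 characters left out ...]
93072156e-01,
         1.10946152e+03],
       [ 0.00000000e+00,  0.00000000e+00,  0.00000000e+00,
         1.00000000e+00]]), 'shot': 2}
wrist {'fx': 367.8600369593892, 'fy': 367.8600369593892, 'cx': 279.0061009449899, 'cy': 212.90482489072463, 'distortion': array([-0.02828814,  0.        ,  0.        ,  0.        ,  0.        ]), 'T_tool_cam': array([[ 9.99999659e-01,  8.23880157e-04,  5.35685162e-05,
         8.74394566e-02],
       [ 2.02125438e-04, -3.07209027e-01,  9.51642040e-01,
        -1.59682462e+02],
       [ 8.00495725e-04, -9.51641705e-01, -3.07209088e-01,
         8.38021128e+01],
       [ 0.00000000e+00,  0.00000000e+00,  0.00000000e+00,
         1.00000000e+00]]), 'shot': 3}
```

View pics.

View pics/a_scene.png

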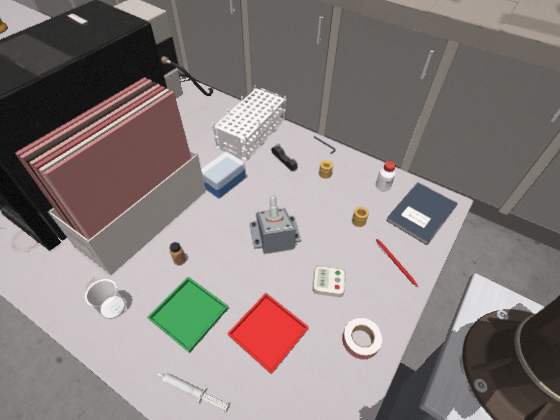

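View pics/a_top.png

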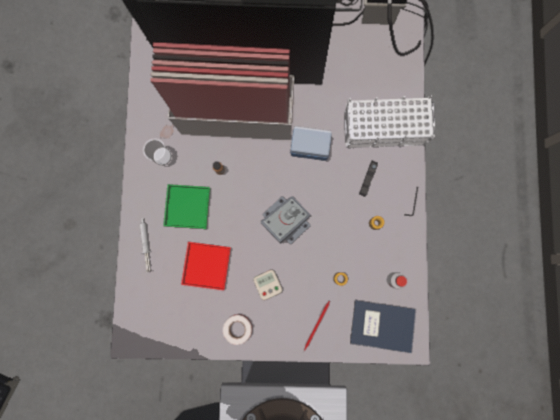

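View pics/a_wrist.png

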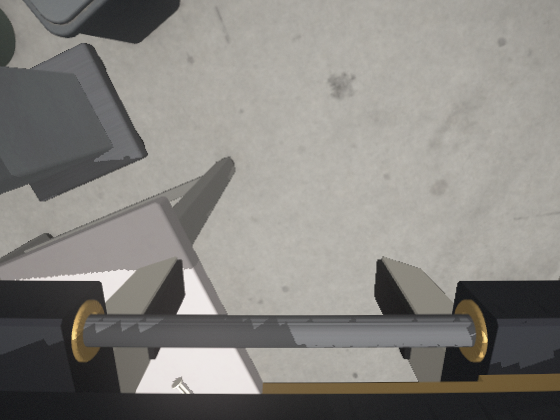

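```bash
cat > h.py <<'E'
from bench import get_state, eyes, job, spotter, bot
import numpy as np, cv2
from scipy.spatial.transform import Rotation as R
from scipy.optimize import least_squares
def T_of(f,st=None):
    if "cam_to_world" in f: return np.array(f["cam_to_world"])
    T=np.eye(4); T[:3,:3]=Rt(st); T[:3,3]=st["tcp_pos"]
    return T@np.array(f["T_tool_cam"])
def Rt(st):
    w,x,y,z=st["ee_rot"]; return R.from_quat([x,y,z,w]).as_matrix()
def K(f): return np.array([[f["fx"],0,f["cx"]],[0,f["fy"],f["cy"]],[0,0,1.]])
def proj(f,P,st=None):
    Ti=np.linalg.inv(T_of(f,st)); r,_=cv2.Rodrigues(Ti[:3,:3])
    return cv2.projectPoints(np.asarray(P,float).reshape(-1,3),r,Ti[:3,3],K(f),np.array(f["distortion"]))[0].reshape(-1,2)
def ray(f,uv,st=None):
    n=cv2.undistortPoints(np.array(uv,float).reshape(-1,1,2),K(f),np.array(f["distortion"])).reshape(-1,2)
    T=T_of(f,st); d=(T[:3,:3]@np.array([*n[0],1.])); return T[:3,3],d
def onz(f,uv,z,st=None):
    o,d=ray(f,uv,st); return o+d*(z-o[2])/d[2]
def cyl(c,ax,r,h0,h1,n=32):
    ax=np.asarray(ax,float)/np.linalg.norm(ax); a=np.cross(ax,[0.3,1,0.1]);a/=np.linalg.norm(a);b=np.cross(ax,a)
    t=np.linspace(0,2*np.pi,n,endpoint=False)
    ring=np.outer(np.cos(t),a)+np.outer(np.sin(t),b)
    return np.vstack([c+ax*h0+r*ring,c+ax*h1+r*ring])
def save(f,name): cv2.imwrite("pics/"+name,f["pixels"][:,:,::-1])
E
python3 - <<'E'
from h import *
print([a for a in dir(bot) if not a.startswith('_')])
import pickle
F={}
for n in ["scene","top"]:
    f=eyes.grab_frame(n); F[n]=f; f["det"]={}
    for t in ["sleeve_1","gauge_pin","gauge_stand","green_tray","red_tray","timer","amber_vial","bottle_oil","pump_magazine"]:
        r=spotter.cut_out(f,t); f["det"][t]=r
        for d in r[:3]:
            m=np.argwhere(d["pixels"]).mean(0)[::-1]
            print(n,t,round(d["confidence"],2),np.round(d["rect"],1),"n",d["pixels"].sum(),m.round(1),onz(f,m,15).round(1))
pickle.dump(F,open("F.pkl","wb"))
E
```

```text
['IKError', 'grip_depth']
scene sleeve_1 0.74 [350.8 205.6 371.3 229.5] n 247 [360.  216.8] [ 420. -146.   15.]
scene sleeve_1 0.68 [319.  159.8 332.  181.7] n 240 [325.4 168.9] [ 567.9 -240.3   15. ]
scene sleeve_1 0.38 [250.1 196.4 299.4 255.3] n 1852 [274.7 229.8] [568.7   1.   15. ]
scene gauge_pin 0.77 [265.6 194.  283.5 224.8] n 257 [274.2 213.1] [597.5 -39.6  15. ]
scene gauge_stand 0.79 [250.3 195.4 301.7 254.2] n 1891 [274.6 229.9] [568.8   1.2  15. ]
scene red_tray 0.77 [227.2 293.  306.2 374.8] n 3413 [267.8 332.2] [444.1 210.2  15. ]
scene timer 0.86 [311.8 266.  346.7 296.7] n 892 [328.8 281.1] [399.1  47.5  15. ]
scene amber_vial 0.67 [172.3 240.1 185.5 266.6] n 272 [177.  253.8] [711.5 176.   15. ]
scene bottle_oil 0.94 [376.9 159.9 395.3 192.7] n 428 [385.8 176.9] [ 422.6 -303.8   15. ]
scene bottle_oil 0.65 [250.4 196.1 300.7 252.5] n 1879 [274.6 229.8] [568.9   1.1  15. ]
scene pump_magazine 0.84 [270.9 147.4 296.  172.5] n 284 [284.4 158.3] [ 680.2 -212.6   15. ]
top sleeve_1 0.46 [369.4 218.6 386.7 235.1] n 126 [376.2 222.7] [ 567.4 -236.1   15. ]
top sleeve_1 0.2
[... 157 characters left out ...]
gauge_stand 0.88 [261.5 194.4 308.1 239.8] n 1527 [286.3 219.6] [ 5.711e+02 -4.000e-01  1.500e+01]
top green_tray 0.67 [164.5 181.  209.6 228.9] n 1852 [186.6 206.2] [601.6 263.6  15. ]
top red_tray 0.68 [181.8 241.2 229.8 292.6] n 1867 [205.6 265.4] [447.7 206.8  15. ]
top timer 0.84 [257.5 267.5 280.1 302.1] n 573 [267.7 284. ] [402.9  44.3  15. ]
top timer 0.41 [370.1 216.  385.1 229.7] n 152 [376.3 222.4] [ 568.  -236.2   15. ]
top amber_vial 0.47 [212.2 162.1 222.  173.8] n 136 [218.8 168. ] [706.1 182.5  15. ]
top bottle_oil 0.66 [383.8 270.6 407.1 286.8] n 247 [396. 280.] [ 420.4 -285.2   15. ]
top pump_magazine 0.74 [362.3 161.6 379.3 194.4] n 274 [367.8 178.6] [ 684.4 -214.5   15. ]
```

Run:
```python
from h import *
import pickle
F=pickle.load(open("F.pkl","rb"))
def crop(n,u0,v0,u1,v1,s):
    return cv2.resize(F[n]["pixels"][v0:v1,u0:u1,::-1],None,fx=s,fy=s,interpolation=cv2.INTER_CUBIC)
a=crop("scene",240,185,310,260,5); b=crop("top",250,185,320,255,5)
h=375; b=cv2.copyMakeBorder(b,0,25,0,0,cv2.BORDER_CONSTANT)
cv2.imwrite("pics/z1.png",np.hstack([a,b]))
# sleeve fits
S=[((420,-146),[350.8,205.6,371.3,229.5]),((567,-238),[319,159.8,332,181.7])]
for (g,_) in S:
    for n in F:
        print(n,g,proj(F[n],[[g[0],g[1],19]]))
a=crop("scene",310,150,380,235,6); b=crop("top",330,205,400,290,6)
cv2.imwrite("pics/z2.png",np.hstack([a,b])[:600])
```

```text
scene (420, -146) [[360.3293832  215.81503555]]
top (420, -146) [[341.75132189 278.93126608]]
scene (567, -238) [[325.44401302 168.51030631]]
top (567, -238) [[377.31161574 222.6762827 ]]
```

View pics/z1.png

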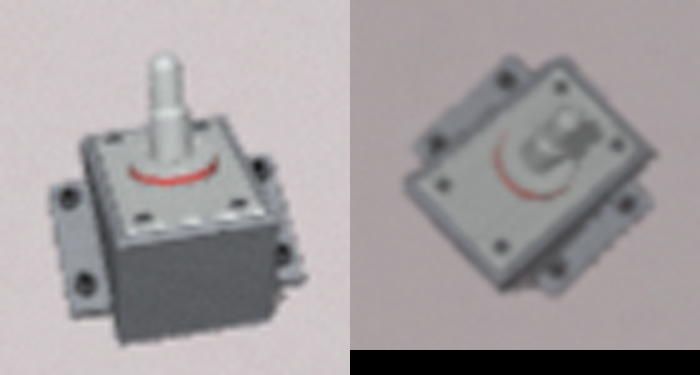

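View pics/z2.png

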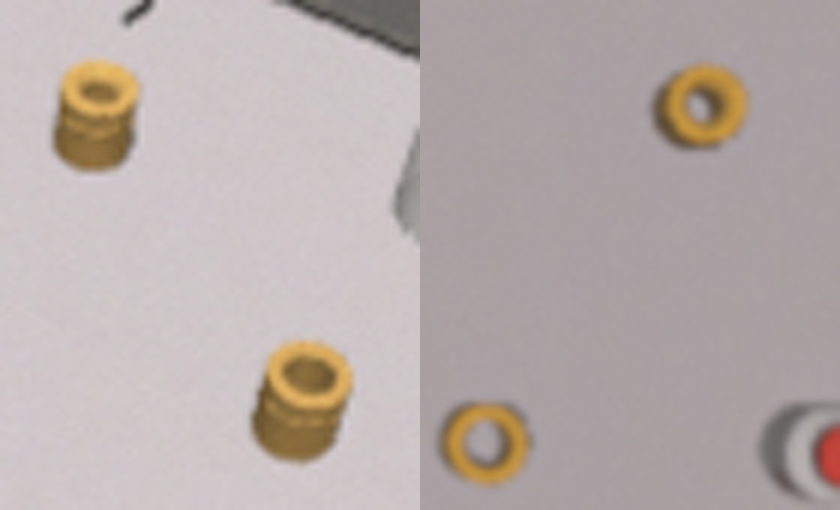

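Run:
```python
from h import *
import pickle
F=pickle.load(open("F.pkl","rb"))
s,t=F["scene"],F["top"]
def tri(a,b):
    A=[];B=[]
    for f,p in((s,a),(t,b)):
        o,d=ray(f,p); d/=np.linalg.norm(d); M=np.eye(3)-np.outer(d,d); A.append(M);B.append(M@o)
    X=np.linalg.lstsq(np.vstack(A),np.hstack(B),rcond=None)[0]
    return X.round(1),(proj(s,X)-a).round(1),(proj(t,X)-b).round(1)
print("tip",tri((272.6,197),(294,208.4)))
print("collar",tri((274.8,217),(287,217)))
C=lambda u,v:(250+(u-350)/5,185+v/5); S=lambda u,v:(240+u/5,185+v/5)
# scene slope-face corners: left-near(125,245)? left-far(85,140), right-far(230,118), right-near(275,225)
print("A",tri(S(122,245),C(410,180)))
print("B",tri(S(275,222),C(505,285)))
print("C",tri(S(83,140),C(565,60)))
print("D",tri(S(230,118),C(655,155)))
for c in [(410,180),(505,285),(655,155),(565,60)]:
  print(c,onz(t,C(*c),20).round(0),onz(t,C(*c),84).round(0))
```

```text
tip (array([589.5, -19.8,  99.3]), array([[-0.3, -0.1]]), array([[0.1, 0.2]]))
collar (array([572.4,  -2.9,  57.5]), array([[-0.4, -0.1]]), array([[0.2, 0.3]]))
A (array([558.7,  58.6,  74.7]), array([[-0.8, -0.1]]), array([[0.3, 0.6]]))
B (array([509.3,  11.1,  74.7]), array([[0.2, 0. ]]), array([[-0.1, -0.1]]))
C (array([632.3, -16.7,  14.3]), array([[0.3, 0.1]]), array([[-0.1, -0.3]]))
D (array([580.9, -65.4,  17.4]), array([[-0.3, -0. ]]), array([[0.1, 0.2]]))
(410, 180) [566.  63.  20.] [559.  59.  84.]
(505, 285) [512.  12.  20.] [509.  11.  84.]
(655, 155) [581. -65.  20.] [574. -62.  84.]
(565, 60) [631. -17.  20.] [621. -17.  84.]
```

Run:
```python
from h import *
import pickle
F=pickle.load(open("F.pkl","rb"))
s,t=F["scene"],F["top"]
for a,b in (((361.7,212.7),(340.8,279)),((326.5,164.7),(377.7,222.5))):
    print(onz(s,a,38).round(1),onz(t,b,38).round(1))
for n,c in (("green_tray",(186.9,207)),("red_tray",(206,266.3))): print(n,onz(t,c,10).round(1))
st=get_state(); print(Rt(st).round(3))
```

```text
[ 417.8 -140.9   38. ] [ 420.4 -141.3   38. ]
[ 564. -234.   38.] [ 565.6 -235.    38. ]
green_tray [600.3 264.   10. ]
red_tray [445.2 206.7  10. ]
[[ 0.377  0.    -0.926]
 [ 0.926  0.     0.377]
 [ 0.    -1.     0.   ]]
```

```bash
cat >> h.py <<'E'
def Rgoal(tilt=0.,az=44.0):
    a=np.radians(az); x=np.array([np.cos(a),np.sin(a),0]); y=np.array([0,0,-1.]); M=np.column_stack([x,y,np.cross(x,y)])
    return M@R.from_rotvec([np.radians(tilt),0,0]).as_matrix()
def plan(wps,st=None,p=None,M=None):
    """wps: list of (pos,Rot,nrows); prints rows"""
    st=st or get_state()
    p=np.array(st["tcp_pos"]) if p is None else np.array(p,float); M=Rt(st) if M is None else M
    for (q,G,n) in wps:
        q=np.array(q,float); n0=n
        while n>0:
            d=M.T@(q-p)/n/1000; w=R.from_matrix(M.T@G).as_rotvec()/n
            d=d.round(4);w=w.round(3)
            print({k:float(v) for k,v in zip(("x","y","z","wx","wy","wz"),[*d,*w]) if v!=0}, "|d|%.1f w%.1f"%(np.linalg.norm(d)*1000,np.degrees(np.linalg.norm(w))))
            p=p+M@d*1000; M=M@R.from_rotvec(w).as_matrix(); n-=1
        print("->",p.round(1))
    return p,M
E
python3 - <<'E'
from h import *
plan([((440,200,200),Rgoal(),8),((419,-141.5,130),Rgoal(),7)])
E
```

```text
{'x': -0.0342, 'y': 0.0033, 'z': -0.0415, 'wy': 0.052} |d|53.9 w3.0
{'x': -0.032, 'y': 0.0033, 'z': -0.0432, 'wy': 0.052} |d|53.9 w3.0
{'x': -0.0297, 'y': 0.0034, 'z': -0.0448, 'wy': 0.052} |d|53.9 w3.0
{'x': -0.0274, 'y': 0.0033, 'z': -0.0463, 'wy': 0.052} |d|53.9 w3.0
{'x': -0.0249, 'y': 0.0034, 'z': -0.0477, 'wy': 0.052} |d|53.9 w3.0
{'x': -0.0224, 'y': 0.0033, 'z': -0.0489, 'wy': 0.052} |d|53.9 w3.0
{'x': -0.0198, 'y': 0.0034, 'z': -0.0501, 'wy': 0.052} |d|54.0 w3.0
{'x': -0.0173, 'y': 0.0033, 'z': -0.051, 'wy': 0.052} |d|54.0 w3.0
-> [440. 200. 200.]
{'x': -0.036, 'y': 0.01, 'z': -0.033} |d|49.8 w0.0
{'x': -0.036, 'y': 0.01, 'z': -0.033} |d|49.8 w0.0
{'x': -0.0361, 'y': 0.01, 'z': -0.033} |d|49.9 w0.0
{'x': -0.036, 'y': 0.01, 'z': -0.033} |d|49.8 w0.0
{'x': -0.0361, 'y': 0.01, 'z': -0.033} |d|49.9 w0.0
{'x': -0.036, 'y': 0.01, 'z': -0.033} |d|49.8 w0.0
{'x': -0.0361, 'y': 0.01, 'z': -0.033} |d|49.9 w0.0
-> [ 419.  -141.5  130. ]
```

```bash
python3 -m creep '[{"x":-0.034,"y":0.003,"z":-0.0415,"wy":0.052},{"x":-0.032,"y":0.003,"z":-0.043,"wy":0.052},{"x":-0.030,"y":0.003,"z":-0.045,"wy":0.052},{"x":-0.0275,"y":0.003,"z":-0.046,"wy":0.052},{"x":-0.025,"y":0.003,"z":-0.048,"wy":0.052},{"x":-0.0225,"y":0.003,"z":-0.049,"wy":0.052},{"x":-0.020,"y":0.003,"z":-0.050,"wy":0.052},{"x":-0.017,"y":0.003,"z":-0.051,"wy":0.052}]'
python3 - <<'E'
from h import *
plan([((419,-141.5,130),Rgoal(),7)]); print(get_state()["qpos"].round(2))
E
```

```text
{'x': -0.0854, 'y': 0.0138, 'z': -0.0631, 'wy': 0.059} |d|107.1 w3.4
{'x': -0.0816, 'y': 0.0138, 'z': -0.068, 'wy': 0.059} |d|107.1 w3.4
{'x': -0.0774, 'y': 0.0138, 'z': -0.0727, 'wy': 0.06} |d|107.1 w3.4
{'x': -0.0729, 'y': 0.0138, 'z': -0.0772, 'wy': 0.059} |d|107.1 w3.4
{'x': -0.0682, 'y': 0.0138, 'z': -0.0813, 'wy': 0.06} |d|107.0 w3.4
{'x': -0.0633, 'y': 0.0139, 'z': -0.0853, 'wy': 0.059} |d|107.1 w3.4
{'x': -0.0581, 'y': 0.0138, 'z': -0.0889, 'wy': 0.06} |d|107.1 w3.4
-> [ 419.  -141.5  130. ]
[-1.29  0.43  0.03  1.57 -0.01  1.13 -0.08]schema error: expected keys x, y, z, wx, wy, wz, grip
```

```bash
python3 -m creep '[{"x":-0.034,"y":0.003,"z":-0.0415,"wx":0,"wy":0.052,"wz":0,"grip":0},{"x":-0.032,"y":0.003,"z":-0.043,"wx":0,"wy":0.052,"wz":0,"grip":0},{"x":-0.030,"y":0.003,"z":-0.045,"wx":0,"wy":0.052,"wz":0,"grip":0},{"x":-0.0275,"y":0.003,"z":-0.046,"wx":0,"wy":0.052,"wz":0,"grip":0},{"x":-0.025,"y":0.003,"z":-0.048,"wx":0,"wy":0.052,"wz":0,"grip":0},{"x":-0.0225,"y":0.003,"z":-0.049,"wx":0,"wy":0.052,"wz":0,"grip":0},{"x":-0.020,"y":0.003,"z":-0.050,"wx":0,"wy":0.052,"wz":0,"grip":0},{"x":-0.017,"y":0.003,"z":-0.051,"wx":0,"wy":0.052,"wz":0,"grip":0}]'
python3 - <<'E'
from h import *
plan([((419,-141.5,130),Rgoal(),7)]); print(get_state()["qpos"].round(2))
E
```

```text
clock: 2.15
tcp_pos: [440.6, 198.2, 203.0]
ee_rot: [0.656, -0.656, -0.265, 0.264]
contact_force: [0.9, 1.1, 0.1]
finger_gap: 91.8
{'x': -0.0359, 'y': 0.0104, 'z': -0.0328} |d|49.7 w0.0
{'x': -0.0359, 'y': 0.0104, 'z': -0.0328} |d|49.7 w0.0
{'x': -0.0359, 'y': 0.0104, 'z': -0.0328} |d|49.7 w0.0
{'x': -0.0359, 'y': 0.0104, 'z': -0.0328} |d|49.7 w0.0
{'x': -0.0359, 'y': 0.0104, 'z': -0.0328, 'wy': -0.001} |d|49.7 w0.1
{'x': -0.0359, 'y': 0.0104, 'z': -0.0328} |d|49.7 w0.0
{'x': -0.0358, 'y': 0.0103, 'z': -0.0329, 'wy': -0.001, 'wz': 0.001} |d|49.7 w0.1
-> [ 419.  -141.5  130. ]
[-0.75  0.23  0.26  1.96 -0.07  0.97  0.31]
```

```bash
python3 -m creep '[{"x":-0.036,"y":0.0104,"z":-0.033,"wx":0,"wy":0,"wz":0,"grip":0},{"x":-0.036,"y":0.0104,"z":-0.033,"wx":0,"wy":0,"wz":0,"grip":0},{"x":-0.036,"y":0.0104,"z":-0.033,"wx":0,"wy":0,"wz":0,"grip":0},{"x":-0.036,"y":0.0104,"z":-0.033,"wx":0,"wy":0,"wz":0,"grip":0},{"x":-0.036,"y":0.0104,"z":-0.033,"wx":0,"wy":0,"wz":0,"grip":0},{"x":-0.036,"y":0.0104,"z":-0.033,"wx":0,"wy":0,"wz":0,"grip":0},{"x":-0.036,"y":0.0104,"z":-0.033,"wx":0,"wy":0,"wz":0,"grip":0}]'
python3 - <<'E'
from h import *
st=get_state();f=eyes.grab_frame("wrist");save(f,"w1.png")
print(st["qpos"].round(2))
for P in [(419,-141.5,38),(419,-141.5,0)]: print(proj(f,P,st))
for d in spotter.search_frame(f,"sleeve_1")[:2]: print(d)
st=get_state()
plan([((419,-141.5,10),Rgoal(),4)])
E
```

```text
clock: 3.02
tcp_pos: [419.1, -143.0, 129.9]
ee_rot: [-0.655, 0.656, 0.265, -0.265]
contact_force: [0.9, 1.1, 0.2]
finger_gap: 91.8
[-0.15  0.27  0.44  2.15 -0.17  0.76  1.17]
[[280.22605074 214.65679854]]
[[280.01854425 200.14416267]]
{'rect': [262.4, 178.1, 308.6, 236.4], 'confidence': 0.69}
{'rect': [304.5, 359.1, 345.3, 384.0], 'confidence': 0.61}
{'x': 0.0012, 'y': 0.0299, 'z': 0.0008, 'wy': -0.002} |d|29.9 w0.1
{'x': 0.0011, 'y': 0.0299, 'z': 0.0008, 'wy': -0.002, 'wz': -0.001} |d|29.9 w0.1
{'x': 0.0011, 'y': 0.0299, 'z': 0.0008, 'wx': 0.001, 'wy': -0.002} |d|29.9 w0.1
{'x': 0.0012, 'y': 0.0299, 'z': 0.0007, 'wy': -0.001, 'wz': -0.001} |d|29.9 w0.1
-> [ 419.  -141.5   10. ]
```

View pics/w1.png

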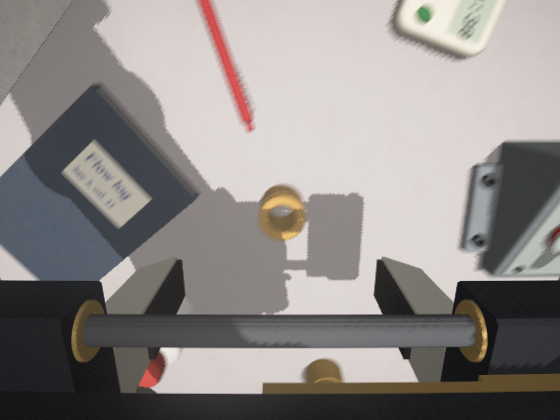

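```bash
python3 -m creep '[{"x":0.001,"y":0.03,"z":0.001,"wx":0,"wy":-0.002,"wz":0,"grip":0},{"x":0.001,"y":0.03,"z":0.001,"wx":0,"wy":-0.002,"wz":0,"grip":0},{"x":0.001,"y":0.03,"z":0.001,"wx":0,"wy":-0.002,"wz":0,"grip":0},{"x":0.001,"y":0.03,"z":0,"wx":0,"wy":-0.002,"wz":0,"grip":0},{"x":0,"y":0,"z":0,"wx":0,"wy":0,"wz":0,"grip":90}]'
python3 - <<'E'
from h import *
st=get_state();f=eyes.grab_frame("wrist");save(f,"w2.png")
print(Rt(st).round(3))
E
```

```text
clock: 3.75
tcp_pos: [418.8, -135.9, 8.8]
ee_rot: [0.655, -0.654, -0.267, 0.269]
contact_force: [-0.1, -0.4, 0.6]
finger_gap: 85.7
[[ 0.714 -0.003 -0.701]
 [ 0.701  0.001  0.714]
 [-0.002 -1.     0.003]]
```

View pics/w2.png

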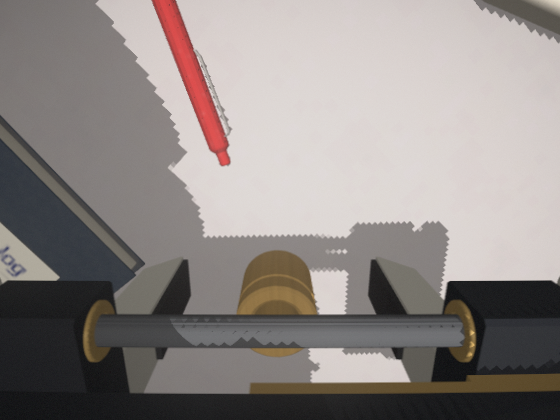

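Run:
```python
from h import *
st=get_state();f=eyes.grab_frame("wrist");print(st["tcp_pos"])
for P in [(419,-141.5,38),(419,-141.5,0),(418.8,-135.9,38)]: print(proj(f,P,st))
for X in [(419,-141.5,0)]:
  p=proj(f,cyl(np.array([419,-141.5,0.]),(0,0,1),17,0,38),st); print(p.min(0),p.max(0))
  # tangent line edges at z=0..38
```

```text
[ 419.39251962 -136.21332362    9.82969112]
[[269.406956  315.8844159]]
[[271.26355351 273.50664891]]
[[278.54015768 307.19745222]]
[228.36773122 242.84033994] [310.34130277 349.92035644]
```

```bash
python3 -m creep '[{"x":-0.002,"y":0,"z":-0.005,"wx":0,"wy":0,"wz":0,"grip":90},{"x":0,"y":0,"z":0,"wx":0,"wy":0,"wz":0,"grip":90},{"x":0,"y":0,"z":0,"wx":0,"wy":0,"wz":0,"grip":130}]'
python3 - <<'E'
from h import *
st=get_state();f=eyes.grab_frame("wrist");save(f,"w3.png"); print(st["tcp_pos"].round(1),st["finger_gap"])
for d in spotter.cut_out(f,"sleeve_1")[:1]: print(d["rect"],d["confidence"],d["pixels"].sum())
p=proj(f,cyl(np.array([420.7,-141.4,0.]),(0,0,1),17,0,38),st); print(p.min(0),p.max(0))
E
```

```text
clock: 4.22
tcp_pos: [422.2, -141.6, 10.4]
ee_rot: [-0.654, 0.655, 0.268, -0.267]
contact_force: [0.2, 0.0, 0.4]
finger_gap: 53.8
[ 422.2 -141.6   10.4] 53.77472516343661
[241.2, 233.9, 322.6, 315.2] 0.71 5194
[235.61046741 233.477018  ] [318.10586916 339.82675251]
```

View pics/w3.png

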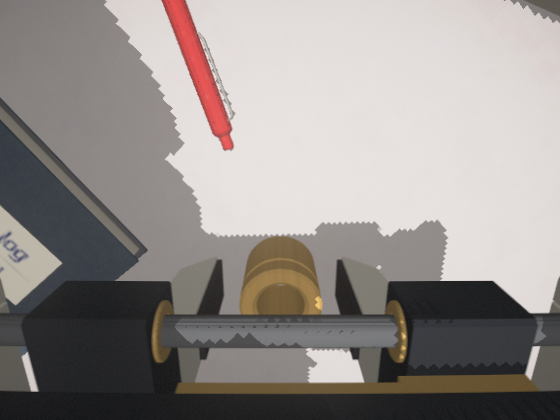

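```bash
python3 -m creep '[{"x":0,"y":0,"z":0.001,"wx":0,"wy":0,"wz":0,"grip":255},{"x":0,"y":0,"z":0,"wx":0,"wy":0,"wz":0,"grip":255},{"x":0,"y":0,"z":0,"wx":0,"wy":0,"wz":0,"grip":255},{"x":0,"y":-0.03,"z":0,"wx":0,"wy":0,"wz":0,"grip":255},{"x":0,"y":-0.04,"z":0,"wx":0,"wy":0,"wz":0,"grip":255},{"x":0,"y":-0.04,"z":0,"wx":0,"wy":0,"wz":0,"grip":255},{"x":0,"y":0,"z":0,"wx":0,"wy":0,"wz":0,"grip":255}]'
python3 - <<'E'
from h import *
st=get_state();f=eyes.grab_frame("wrist");save(f,"w4.png"); print(st["tcp_pos"].round(1),st["finger_gap"])
f=eyes.grab_frame("top");save(f,"t4.png"); print(proj(f,[st["tcp_pos"]]))
ax=np.array([.347,-.360,.866]); col=np.array([572.4,-3.5,57.5]); tip=col+48*ax
# lower rim at h above collar => tcp at h+10
print("tip",tip)
G=Rgoal(30)
plan([(tip+ax*70,G,8),(tip+ax*18,G,3)])
E
```

```text
clock: 5.2
tcp_pos: [422.9, -141.3, 122.2]
ee_rot: [-0.654, 0.655, 0.269, -0.266]
contact_force: [0.5, -0.6, -0.4]
finger_gap: 33.8
[ 422.9 -141.3  122.2] 33.787296048722105
[[345.20296685 279.30944359]]
tip [589.056 -20.78   99.068]
{'x': 0.0254, 'y': -0.005, 'z': -0.0084, 'wx': 0.065, 'wy': 0.001} |d|27.2 w3.7
{'x': 0.0254, 'y': -0.0055, 'z': -0.008, 'wx': 0.066, 'wy': 0.001} |d|27.2 w3.8
{'x': 0.0255, 'y': -0.006, 'z': -0.0076, 'wx': 0.065, 'wy': 0.001} |d|27.3 w3.7
{'x': 0.0255, 'y': -0.0065, 'z': -0.0072, 'wx': 0.066, 'wy': 0.001} |d|27.3 w3.8
{'x': 0.0255, 'y': -0.007, 'z': -0.0067, 'wx': 0.065, 'wy': 0.001} |d|27.3 w3.7
{'x': 0.0254, 'y': -0.0074, 'z': -0.0062, 'wx': 0.066, 'wy': 0.001, 'wz': -0.001} |d|27.2 w3.8
{'x': 0.0255, 'y': -0.0077, 'z': -0.0057, 'wx': 0.065, 'wy': 0.001} |d|27.2 w3.7
{'x': 0.0255, 'y': -0.0081, 'z': -0.0052, 'wx': 0.066, 'wy': 0.001, 'wz': -0.001} |d|27.3 w3.8
-> [613.3 -45.9 159.7]
{'y': 0.0173} |d|17.3 w0.0
{'y': 0.0173} |d|17.3 w0.0
{'y': 0.0173, 'z': -0.0001} |d|17.3 w0.0
-> [595.4 -27.3 114.7]
```

View pics/w4.png

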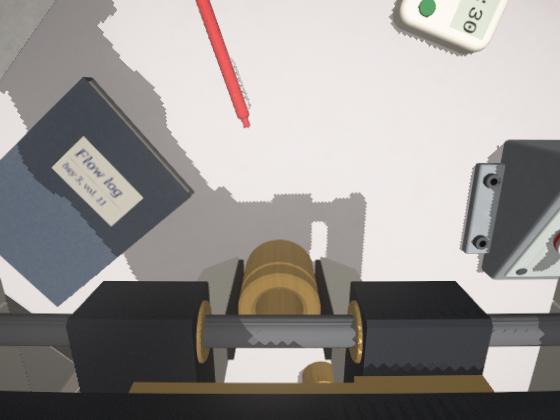

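View pics/t4.png

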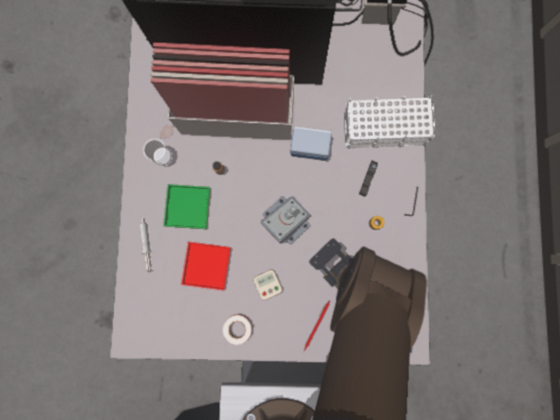

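```bash
python3 -m creep '[{"x":0.0255,"y":-0.01,"z":-0.0085,"wx":0.0655,"wy":0.001,"wz":0,"grip":255},{"x":0.0255,"y":-0.009,"z":-0.008,"wx":0.0655,"wy":0.001,"wz":0,"grip":255},{"x":0.0255,"y":-0.006,"z":-0.0075,"wx":0.0655,"wy":0.001,"wz":0,"grip":255},{"x":0.0255,"y":-0.0065,"z":-0.007,"wx":0.0655,"wy":0.001,"wz":0,"grip":255},{"x":0.0255,"y":-0.007,"z":-0.0065,"wx":0.0655,"wy":0.001,"wz":0,"grip":255},{"x":0.0255,"y":-0.007,"z":-0.006,"wx":0.0655,"wy":0.001,"wz":0,"grip":255},{"x":0.0255,"y":-0.006,"z":-0.0055,"wx":0.0655,"wy":0.001,"wz":0,"grip":255},{"x":0.0255,"y":-0.005,"z":-0.005,"wx":0.0655,"wy":0.001,"wz":0,"grip":255}]'
python3 - <<'E'
from h import *
st=get_state();f=eyes.grab_frame("wrist");save(f,"w5.png"); print(st["tcp_pos"].round(1),st["finger_gap"],st["qpos"].round(2))
ax=np.array([.347,-.360,.866]); col=np.array([572.4,-3.5,57.5]); tip=col+48*ax
print("pred tip,step,collar",proj(f,[tip,col+22*ax,col],st).round(1))
print(Rt(st).round(3), Rt(st)[:,1])
f2=eyes.grab_frame("scene");save(f2,"s5.png")
G=Rgoal(30)
plan([(tip+ax*18,G,3)])
E
```

```text
clock: 6.3
tcp_pos: [611.8, -43.6, 161.6]
ee_rot: [0.804, -0.462, -0.185, 0.326]
contact_force: [0.9, -0.4, -0.9]
finger_gap: 33.6
[611.8 -43.6 161.6] 33.57928713937098 [-0.02  0.77  0.34  1.32 -0.48  1.58  1.17]
pred tip,step,collar [[278.6 233.2]
 [278.8 220.7]
 [278.9 211.7]]
[[ 0.72  -0.352 -0.599]
 [ 0.694  0.361  0.622]
 [-0.003 -0.864  0.504]] [-0.35219877  0.36096024 -0.86351823]
{'x': -0.0005, 'y': 0.0169, 'z': -0.0009, 'wx': -0.002, 'wz': -0.001} |d|16.9 w0.1
{'x': -0.0005, 'y': 0.0168, 'z': -0.0009, 'wx': -0.002, 'wz': -0.001} |d|16.8 w0.1
{'x': -0.0006, 'y': 0.0169, 'z': -0.0009, 'wx': -0.002, 'wy': -0.001, 'wz': -0.002} |d|16.9 w0.2
-> [595.2 -27.3 114.6]
```

View pics/w5.png

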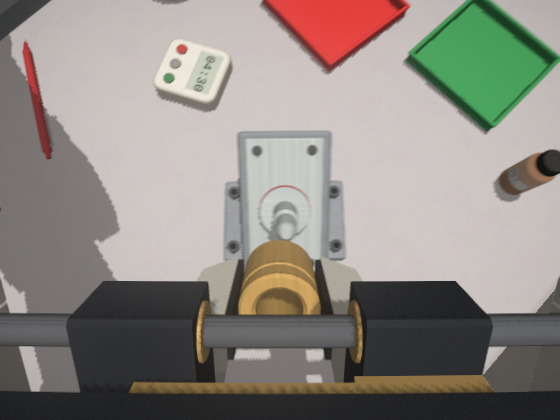

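View pics/s5.png

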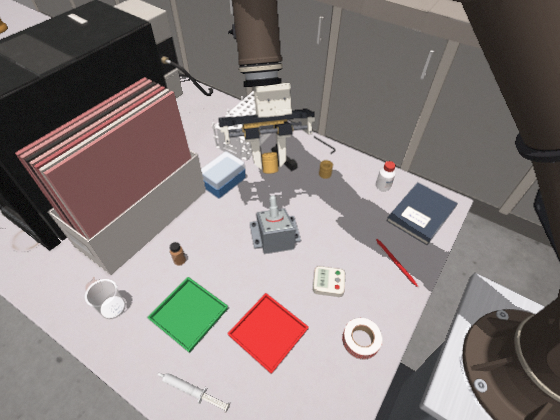

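Run:
```python
from h import *
im=cv2.imread("pics/w5.png")[120:330,210:360]
cv2.imwrite("pics/w5z.png",cv2.resize(im,None,fx=2.8*1.4,fy=2.8,interpolation=cv2.INTER_CUBIC))
cv2.imwrite("pics/w5z.png",cv2.resize(im[60:200],None,fx=4,fy=4,interpolation=cv2.INTER_CUBIC))
```

```text
(no output)
```

View pics/w5z.png

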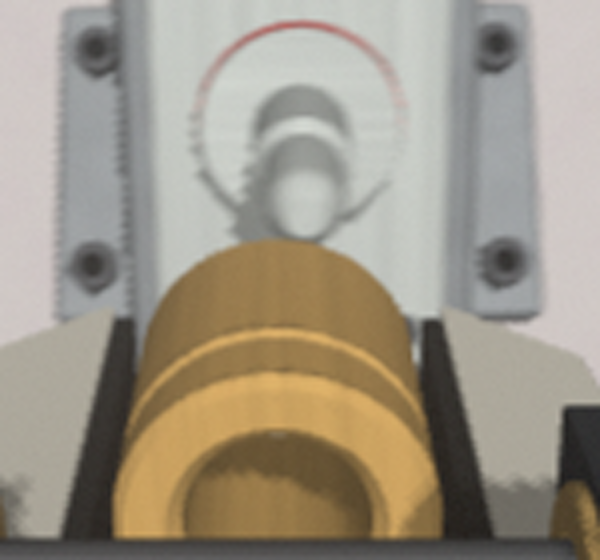

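```bash
python3 -m creep '[{"x":0.0025,"y":0.013,"z":-0.001,"wx":-0.002,"wy":0,"wz":-0.002,"grip":255},{"x":0.0023,"y":0.013,"z":-0.0007,"wx":-0.002,"wy":0,"wz":-0.002,"grip":255},{"x":0,"y":0.013,"z":0,"wx":-0.001,"wy":0,"wz":0,"grip":255},{"x":0,"y":0,"z":0,"wx":0,"wy":0,"wz":0,"grip":255}]'
python3 - <<'E'
from h import *
st=get_state();f=eyes.grab_frame("wrist");save(f,"w6.png"); print(st["tcp_pos"].round(1),st["finger_gap"])
ax=np.array([.347,-.360,.866]); col=np.array([572.4,-3.5,57.5]); tip=col+48*ax
print("pred tip,step,collar",proj(f,[tip,col+22*ax,col],st).round(1))
M=Rt(st); print(M.T@(tip-st["tcp_pos"]),M.T@ax)
P=st["tcp_pos"]
print("TCP axis pts",proj(f,[P+M[:,1]*d for d in (-28,0,10)],st).round(1))
im=f["pixels"][130:330,205:365,::-1]
cv2.imwrite("pics/w6z.png",cv2.resize(im,None,fx=3,fy=3,interpolation=cv2.INTER_CUBIC))
f2=eyes.grab_frame("scene");cv2.imwrite("pics/s6z.png",cv2.resize(f2["pixels"][120:260,220:340,::-1],None,fx=4,fy=4,interpolation=cv2.INTER_CUBIC))
E
```

```text
clock: 6.9
tcp_pos: [601.3, -26.7, 128.4]
ee_rot: [0.803, -0.465, -0.188, 0.324]
contact_force: [0.2, -1.0, -1.2]
finger_gap: 33.5
[601.3 -26.7 128.4] 33.53766931933845
pred tip,step,collar [[270.8 257.1]
 [271.7 239.8]
 [272.2 227.7]]
[-4.72320285 31.82243299 -3.47543953] [ 5.50923045e-04 -9.99978233e-01 -2.86864262e-03]
TCP axis pts [[279.2 310.7]
 [279.2 278.3]
 [279.2 269. ]]
```

View pics/w6z.png

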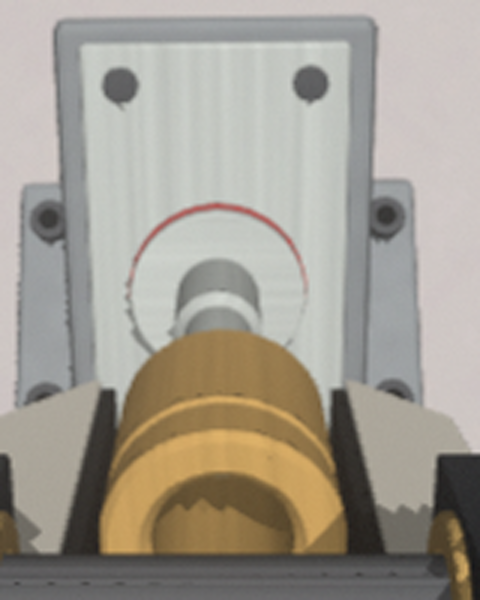

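View pics/s6z.png

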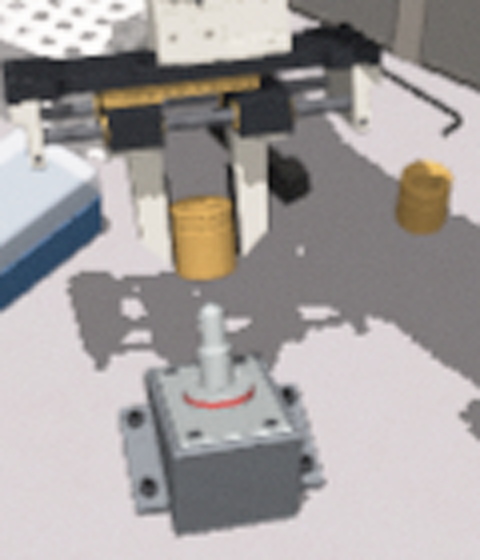

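Run:
```python
from h import *
st=get_state();f=eyes.grab_frame("wrist"); M=Rt(st)
ax=-M[:,1]
base=np.array([572.4,-3.5,57.5])
def show(col):
    for r,h in ((20,0),(9.2,22),(7,24.2)):
        p=proj(f,cyl(col,ax,r,h,h),st); print(r,h,"top",p[:,1].min().round(1),"bot",p[:,1].max().round(1),"cols",p[:,0].min().round(1),p[:,0].max().round(1))
show(base); print()
show(base+M@[4,0,0]); print(); show(base+M@[4,0,3])
P=st["tcp_pos"]
p=proj(f,cyl(P-M[:,1]*-10,ax,17,0,0),st); print("sleeve bottom",p.min(0),p.max(0)); 
p=proj(f,cyl(P-M[:,1]*28,ax,17,0,0),st); print("sleeve top",p.min(0),p.max(0));
```

```text
20 0 top 198.0 bot 251.9 cols 243.1 300.5
9.2 22 top 223.8 bot 250.5 cols 256.8 285.5
7 24.2 top 228.3 bot 248.8 cols 260.1 282.1

20 0 top 198.0 bot 251.9 cols 248.9 306.3
9.2 22 top 223.8 bot 250.5 cols 263.1 291.8
7 24.2 top 228.3 bot 248.8 cols 266.4 288.5

20 0 top 193.7 bot 248.1 cols 248.8 306.4
9.2 22 top 219.3 bot 246.2 cols 263.0 291.9
7 24.2 top 223.8 bot 244.4 cols 266.4 288.5
sleeve bottom [245.79791652 237.99632116] [312.50440541 298.19034651]
sleeve top [237.86996339 273.67657495] [320.51314638 345.15893218]
```

```bash
python3 -m creep '[{"x":-0.0008,"y":0.006,"z":-0.0035,"wx":0,"wy":0,"wz":0,"grip":255},{"x":0,"y":0.006,"z":0,"wx":0,"wy":0,"wz":0,"grip":255},{"x":0,"y":0.006,"z":0,"wx":0,"wy":0,"wz":0,"grip":255},{"x":0,"y":0.004,"z":0,"wx":0,"wy":0,"wz":0,"grip":255},{"x":0,"y":0.004,"z":0,"wx":0,"wy":0,"wz":0,"grip":255}]'
python3 - <<'E'
from h import *
st=get_state();f=eyes.grab_frame("wrist"); print(st["tcp_pos"].round(1),st["contact_force"].round(1))
M=Rt(st);print("tool force",(M.T@st["contact_force"]).round(1))
cv2.imwrite("pics/w7z.png",cv2.resize(f["pixels"][130:330,205:365,::-1],None,fx=3,fy=3,interpolation=cv2.INTER_CUBIC))
f2=eyes.grab_frame("scene");cv2.imwrite("pics/s7z.png",cv2.resize(f2["pixels"][120:260,220:340,::-1],None,fx=4,fy=4,interpolation=cv2.INTER_CUBIC))
E
```

```text
clock: 7.68
tcp_pos: [595.1, -21.0, 104.5]
ee_rot: [0.802, -0.465, -0.188, 0.323]
contact_force: [1.1, 0.7, -1.3]
finger_gap: 33.2
[595.1 -21.  104.5] [ 1.1  0.7 -1.3]
tool force [ 1.2  1.  -0.9]
```

View pics/w7z.png

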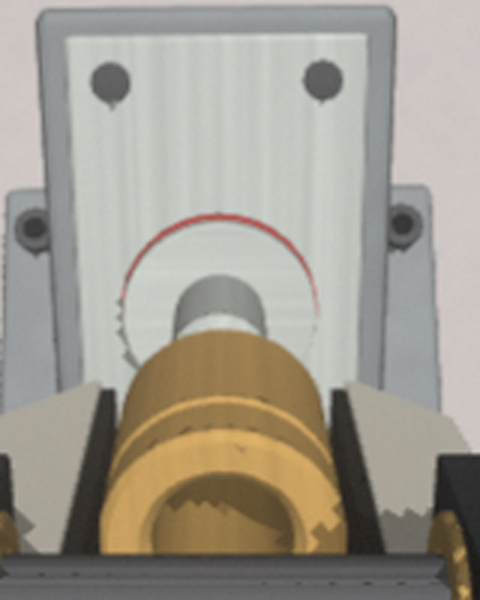

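View pics/s7z.png

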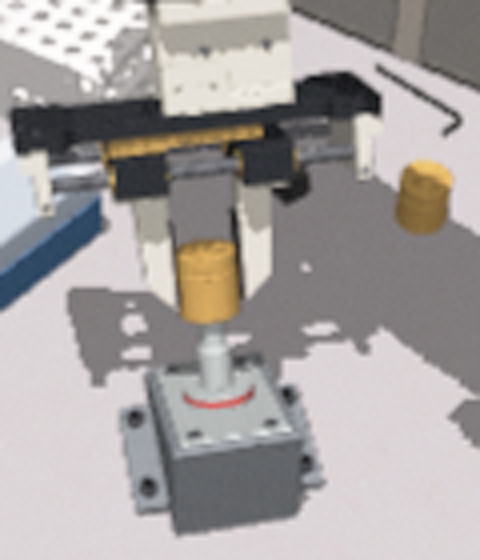

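```bash
python3 -m creep '[{"x":0,"y":0.003,"z":0,"wx":0,"wy":0,"wz":0,"grip":255},{"x":0,"y":0.003,"z":0,"wx":0,"wy":0,"wz":0,"grip":255},{"x":0,"y":0.002,"z":0,"wx":0,"wy":0,"wz":0,"grip":255}]'
python3 - <<'E'
from h import *
st=get_state(); M=Rt(st);print("tool force",(M.T@st["contact_force"]).round(1),(M.T@st["torque"]).round(2))
E
```

```text
clock: 8.15
tcp_pos: [592.3, -18.2, 97.6]
ee_rot: [0.802, -0.465, -0.188, 0.323]
contact_force: [0.0, 0.2, -0.9]
finger_gap: 33.8
tool force [ 0.2  0.9 -0.3] [-0.7   0.01  0.04]
```

```bash
cat >> h.py <<'E'
def frc():
    st=get_state(); M=Rt(st); ax=np.array([.347,-.360,.866]); col=np.array([572.4,-3.5,57.5])
    print("tool F",(M.T@st["contact_force"]).round(1),"T",(M.T@st["torque"]).round(2),"rim h",round(float((st["tcp_pos"]-col)@ax)-10,1),"rel collar tool",(M.T@(st["tcp_pos"]-col)).round(1))
E
python3 -m creep '[{"x":0,"y":0.002,"z":0,"wx":0,"wy":0,"wz":0,"grip":255},{"x":0,"y":0.002,"z":0,"wx":0,"wy":0,"wz":0,"grip":255}]'; python3 -c "
from h import *
frc()"
```

```text
clock: 8.4
tcp_pos: [591.0, -16.8, 94.2]
ee_rot: [0.802, -0.465, -0.188, 0.323]
contact_force: [-0.0, 0.1, -0.6]
finger_gap: 33.5
tool F [ 0.   0.6 -0.3] T [-0.69  0.07  0.05] rim h 33.1 rel collar tool [  4.2 -43.1  -1.3]
```

```bash
python3 -m creep '[{"x":0,"y":0.002,"z":0,"wx":0,"wy":0,"wz":0,"grip":255},{"x":0,"y":0.002,"z":0,"wx":0,"wy":0,"wz":0,"grip":255}]'; python3 -c "
from h import *
frc()"
```

```text
clock: 8.65
tcp_pos: [589.7, -15.4, 90.7]
ee_rot: [0.802, -0.465, -0.188, 0.323]
contact_force: [0.4, -1.2, -0.8]
finger_gap: 33.3
tool F [-0.5  0.1 -1.4] T [-0.74  0.    0.04] rim h 29.1 rel collar tool [  4.3 -39.   -1.4]
```

```bash
python3 -m creep '[{"x":0,"y":0.002,"z":0,"wx":0,"wy":0,"wz":0,"grip":255},{"x":0,"y":0.002,"z":0,"wx":0,"wy":0,"wz":0,"grip":255},{"x":0,"y":0.002,"z":0,"wx":0,"wy":0,"wz":0,"grip":255}]'; python3 -c "
from h import *
frc()"
```

```text
clock: 9.02
tcp_pos: [587.6, -13.2, 86.0]
ee_rot: [0.802, -0.465, -0.188, 0.323]
contact_force: [-0.7, -2.2, 7.9]
finger_gap: 33.8
tool F [-2.1 -7.4  3. ] T [0.18 0.01 0.38] rim h 23.4 rel collar tool [  4.3 -33.4  -1.1]
```

```bash
python3 -m creep '[{"x":0,"y":0.002,"z":0,"wx":0,"wy":0,"wz":0,"grip":255},{"x":0,"y":0.001,"z":0,"wx":0,"wy":0,"wz":0,"grip":255}]'; python3 -c "
from h import *
frc()
f=eyes.grab_frame('wrist')
f2=eyes.grab_frame('scene')
a=cv2.resize(f['pixels'][130:330,205:365,::-1],None,fx=2.5,fy=2.5)
b=cv2.resize(f2['pixels'][150:260,220:320,::-1],None,fx=4,fy=4)
b=cv2.copyMakeBorder(b,0,60,0,0,cv2.BORDER_CONSTANT)
cv2.imwrite('pics/c8.png',np.hstack([a,b]))"
```

```text
clock: 9.28
tcp_pos: [585.8, -11.6, 83.3]
ee_rot: [0.803, -0.465, -0.188, 0.323]
contact_force: [-4.1, 1.1, 2.7]
finger_gap: 33.5
tool F [-2.2 -0.5  4.5] T [0.48 0.08 0.46] rim h 19.9 rel collar tool [  4.  -29.9  -0.3]
```

View pics/c8.png

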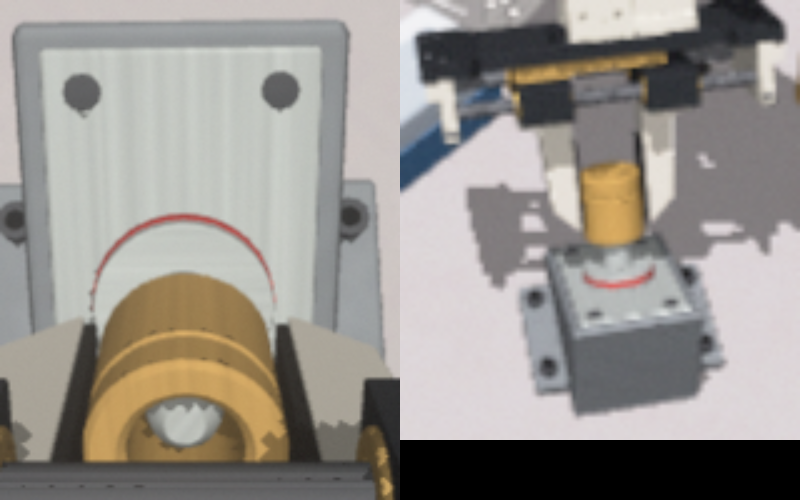

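```bash
python3 -m creep '[{"x":-0.0005,"y":0,"z":0.001,"wx":0,"wy":0,"wz":0,"grip":255},{"x":0,"y":0.001,"z":0,"wx":0,"wy":0,"wz":0,"grip":255},{"x":0,"y":0.001,"z":0,"wx":0,"wy":0,"wz":0,"grip":255}]'; python3 -c "
from h import *
frc()"
```

```text
clock: 9.75
tcp_pos: [585.0, -11.1, 81.9]
ee_rot: [0.802, -0.465, -0.188, 0.323]
contact_force: [-2.7, 2.6, 2.6]
finger_gap: 33.5
tool F [-0.1 -0.4  4.5] T [ 0.29 -0.04  0.19] rim h 18.2 rel collar tool [  3.9 -28.2  -0.3]
```

```bash
python3 -m creep '[{"x":0,"y":0.001,"z":0,"wx":0,"wy":0,"wz":0,"grip":255},{"x":0,"y":0.001,"z":0,"wx":0,"wy":0,"wz":0,"grip":255}]'; python3 -c "
from h import *
frc()"
```

```text
clock: 10.0
tcp_pos: [584.3, -10.3, 80.0]
ee_rot: [0.802, -0.465, -0.188, 0.323]
contact_force: [-3.1, 1.2, 2.9]
finger_gap: 33.5
tool F [-1.4 -1.   4. ] T [ 0.44 -0.01  0.2 ] rim h 16.1 rel collar tool [  3.8 -26.1  -0.2]
```

```bash
python3 -m creep '[{"x":0,"y":0.002,"z":0.0007,"wx":0,"wy":0,"wz":0,"grip":255},{"x":0,"y":0.002,"z":0.0003,"wx":0,"wy":0,"wz":0,"grip":255},{"x":0,"y":0.002,"z":0,"wx":0,"wy":0,"wz":0,"grip":255}]'; python3 -c "
from h import *
frc()"
```

```text
clock: 10.38
tcp_pos: [581.9, -8.1, 75.0]
ee_rot: [0.802, -0.466, -0.188, 0.323]
contact_force: [-0.3, -0.0, -0.6]
finger_gap: 34.0
tool F [-0.2  0.6 -0.1] T [-0.62  0.02  0.08] rim h 10.1 rel collar tool [  3.7 -20.1   0.1]
```

```bash
python3 -m creep '[{"x":0,"y":0.002,"z":0,"wx":0,"wy":0,"wz":0,"grip":255},{"x":0,"y":0.002,"z":0,"wx":0,"wy":0,"wz":0,"grip":255},{"x":0,"y":0.001,"z":0,"wx":0,"wy":0,"wz":0,"grip":255}]'; python3 -c "
from h import *
frc()"
```

```text
clock: 10.75
tcp_pos: [579.9, -5.9, 70.8]
ee_rot: [0.802, -0.465, -0.188, 0.323]
contact_force: [1.0, -0.3, -0.6]
finger_gap: 33.8
tool F [ 0.5  0.  -1. ] T [-0.7   0.01 -0.03] rim h 5.0 rel collar tool [  3.7 -15.    0.6]
```

```bash
python3 -m creep '[{"x":0,"y":0.0015,"z":-0.0003,"wx":0,"wy":0,"wz":0,"grip":255},{"x":0,"y":0.0015,"z":0,"wx":0,"wy":0,"wz":0,"grip":255}]'; python3 -c "
from h import *
frc()"
```

```text
clock: 11.0
tcp_pos: [579.5, -5.3, 68.6]
ee_rot: [0.802, -0.466, -0.189, 0.323]
contact_force: [1.7, -2.6, 9.3]
finger_gap: 33.8
tool F [-0.6 -9.6  2. ] T [-0.05  0.01  0.4 ] rim h 2.8 rel collar tool [  3.9 -12.8   0.1]
```

```bash
python3 -m creep '[{"x":0,"y":0.001,"z":0,"wx":0,"wy":0,"wz":0,"grip":255},{"x":0,"y":0.001,"z":0,"wx":0,"wy":0,"wz":0,"grip":255}]'; python3 -c "
from h import *
frc()
f=eyes.grab_frame('wrist')
f2=eyes.grab_frame('scene')
a=cv2.resize(f['pixels'][130:330,205:365,::-1],None,fx=2.5,fy=2.5)
b=cv2.resize(f2['pixels'][150:260,220:320,::-1],None,fx=4,fy=4)
b=cv2.copyMakeBorder(b,0,60,0,0,cv2.BORDER_CONSTANT)
cv2.imwrite('pics/c9.png',np.hstack([a,b]))"
```

```text
clock: 11.25
tcp_pos: [579.6, -5.3, 68.5]
ee_rot: [0.802, -0.466, -0.189, 0.322]
contact_force: [1.7, -4.5, 19.8]
finger_gap: 33.9
tool F [ -1.8 -19.4   5.9] T [ 0.59 -0.01  0.8 ] rim h 2.7 rel collar tool [  3.9 -12.7  -0. ]
```

View pics/c9.png

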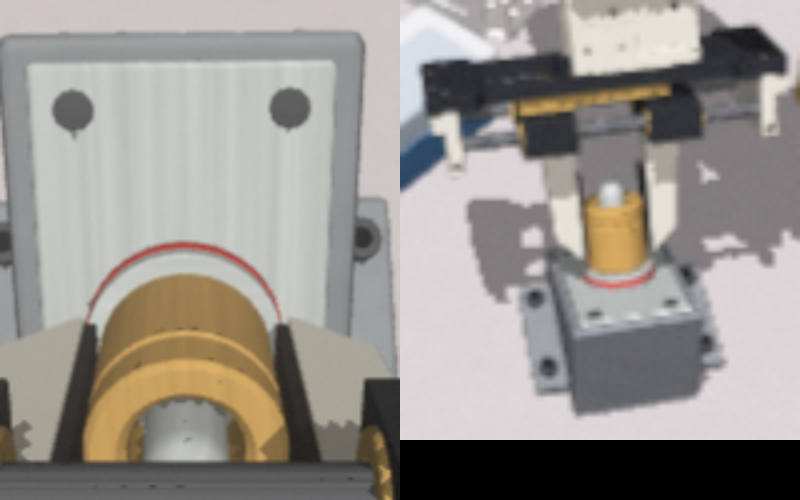

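```bash
python3 -m creep '[{"x":0,"y":-0.006,"z":0.0005,"wx":0,"wy":0,"wz":0,"grip":255},{"x":0,"y":-0.02,"z":0,"wx":0,"wy":0,"wz":0,"grip":255},{"x":0,"y":-0.02,"z":0,"wx":0,"wy":0,"wz":0,"grip":255},{"x":0,"y":-0.025,"z":0,"wx":0,"wy":0,"wz":0,"grip":255},{"x":0,"y":-0.025,"z":0,"wx":0,"wy":0,"wz":0,"grip":255}]'; python3 -c "
from h import *
frc()
plan([((447,208,140),Rgoal(),8),((447,208,13),Rgoal(),4)])"
```

```text
clock: 11.98
tcp_pos: [611.1, -38.5, 150.6]
ee_rot: [0.802, -0.465, -0.188, 0.323]
contact_force: [-0.1, 1.3, -0.7]
finger_gap: 33.3
tool F [0.8 1.  0.5] T [-0.71 -0.01  0.03] rim h 96.7 rel collar tool [   3.7 -106.7    1. ]
{'x': 0.0066, 'y': 0.0192, 'z': 0.031, 'wx': -0.065} |d|37.1 w3.7
{'x': 0.0066, 'y': 0.0172, 'z': 0.0321, 'wx': -0.065} |d|37.0 w3.7
{'x': 0.0066, 'y': 0.0151, 'z': 0.0332, 'wx': -0.065} |d|37.1 w3.7
{'x': 0.0066, 'y': 0.0129, 'z': 0.0341, 'wx': -0.065} |d|37.1 w3.7
{'x': 0.0066, 'y': 0.0106, 'z': 0.0349, 'wx': -0.065} |d|37.1 w3.7
{'x': 0.0066, 'y': 0.0084, 'z': 0.0355, 'wx': -0.065} |d|37.1 w3.7
{'x': 0.0066, 'y': 0.006, 'z': 0.0359, 'wx': -0.065, 'wy': -0.001, 'wz': 0.001} |d|37.0 w3.7
{'x': 0.0066, 'y': 0.0037, 'z': 0.0362, 'wx': -0.064} |d|37.0 w3.7
-> [447. 208. 140.]
{'y': 0.0317} |d|31.7 w0.0
{'y': 0.0318} |d|31.8 w0.0
{'y': 0.0317} |d|31.7 w0.0
{'y': 0.0318} |d|31.8 w0.0
-> [447. 208.  13.]
```

```bash
python3 -m creep '[{"x":0.0065,"y":0.019,"z":0.031,"wx":-0.065,"wy":0,"wz":0,"grip":255},{"x":0.0065,"y":0.017,"z":0.032,"wx":-0.065,"wy":0,"wz":0,"grip":255},{"x":0.0065,"y":0.015,"z":0.033,"wx":-0.065,"wy":0,"wz":0,"grip":255},{"x":0.0065,"y":0.013,"z":0.034,"wx":-0.065,"wy":0,"wz":0,"grip":255},{"x":0.0065,"y":0.0105,"z":0.035,"wx":-0.065,"wy":0,"wz":0,"grip":255},{"x":0.0065,"y":0.0085,"z":0.0355,"wx":-0.065,"wy":0,"wz":0,"grip":255},{"x":0.0065,"y":0.006,"z":0.036,"wx":-0.065,"wy":0,"wz":0,"grip":255},{"x":0.0065,"y":0.0035,"z":0.036,"wx":-0.065,"wy":0,"wz":0,"grip":255}]'; python3 -c "
from h import *
plan([((447,208,25),Rgoal(),4)])
st=get_state();f=eyes.grab_frame('wrist');save(f,'w10.png');f=eyes.grab_frame('top');save(f,'t10.png')"
```

```text
clock: 12.98
tcp_pos: [446.0, 208.2, 140.0]
ee_rot: [-0.655, 0.656, 0.265, -0.263]
contact_force: [0.4, 0.4, -1.0]
finger_gap: 34.2
{'x': 0.0001, 'y': 0.0287, 'z': -0.0001, 'wx': 0.001, 'wz': 0.001} |d|28.7 w0.1
{'x': 0.0001, 'y': 0.0288, 'z': -0.0002, 'wx': 0.001, 'wy': -0.001} |d|28.8 w0.1
{'x': 0.0001, 'y': 0.0287, 'z': -0.0002, 'wz': 0.001} |d|28.7 w0.1
{'x': 0.0001, 'y': 0.0288, 'z': -0.0002, 'wx': 0.001, 'wy': -0.001} |d|28.8 w0.1
-> [447. 208.  25.]
```

View pics/w10.png

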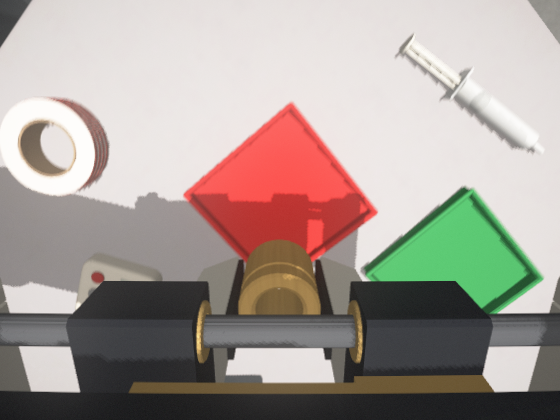

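Sleeve above the red tray (tray corners about (290,105), (185,195), (375,210)). Lowering.

```bash
python3 -m creep '[{"x":0,"y":0.03,"z":0,"wx":0.001,"wy":0,"wz":0,"grip":255},{"x":0,"y":0.03,"z":0,"wx":0.001,"wy":0,"wz":0,"grip":255},{"x":0,"y":0.03,"z":0,"wx":0,"wy":0,"wz":0,"grip":255},{"x":0,"y":0.025,"z":0,"wx":0,"wy":0,"wz":0,"grip":255},{"x":0,"y":0.006,"z":0,"wx":0,"wy":0,"wz":0,"grip":255},{"x":0,"y":0.001,"z":0,"wx":0,"wy":0,"wz":0,"grip":255}]'; python3 -c "
from h import *
frc(); print(Rt(get_state()).round(3))"
```

```text
clock: 13.82
tcp_pos: [447.2, 207.1, 18.0]
ee_rot: [0.656, -0.655, -0.264, 0.264]
contact_force: [-0.1, -0.1, -1.7]
finger_gap: 33.6
tool F [-0.1  1.7  0. ] T [-0.05 -0.01  0.  ] rim h -163.5 rel collar tool [ 55.7  39.9 238.6]
[[ 0.721  0.    -0.693]
 [ 0.693  0.002  0.721]
 [ 0.001 -1.     0.001]]
```

```bash
python3 -m creep '[{"x":0,"y":0.002,"z":0,"wx":0,"wy":0,"wz":0,"grip":255},{"x":0,"y":0.001,"z":0,"wx":0,"wy":0,"wz":0,"grip":255}]'; python3 -m creep '[{"x":0,"y":0.001,"z":0,"wx":0,"wy":0,"wz":0,"grip":255}]'
```

```text
clock: 14.08
tcp_pos: [447.4, 207.6, 15.4]
ee_rot: [0.656, -0.655, -0.265, 0.264]
contact_force: [-0.1, 0.2, -1.0]
finger_gap: 33.9
clock: 14.2
tcp_pos: [447.2, 207.6, 14.2]
ee_rot: [0.656, -0.655, -0.265, 0.264]
contact_force: [0.9, 0.2, -1.7]
finger_gap: 33.4
```

```bash
python3 -m creep '[{"x":0,"y":0.001,"z":0,"wx":0,"wy":0,"wz":0,"grip":255},{"x":0,"y":0.0005,"z":0,"wx":0,"wy":0,"wz":0,"grip":255}]'; python3 -m creep '[{"x":0,"y":0.001,"z":0,"wx":0,"wy":0,"wz":0,"grip":255}]'
```

```text
clock: 14.45
tcp_pos: [447.1, 207.5, 12.8]
ee_rot: [0.657, -0.655, -0.265, 0.264]
contact_force: [-2.8, -1.1, 15.6]
finger_gap: 33.4
clock: 14.58
tcp_pos: [447.1, 207.5, 12.6]
ee_rot: [0.657, -0.655, -0.265, 0.264]
contact_force: [-7.7, -3.5, 37.3]
finger_gap: 33.7
```

```bash
python3 -m creep '[{"x":0,"y":-0.0014,"z":0,"wx":0,"wy":0,"wz":0,"grip":255},{"x":0,"y":0,"z":0,"wx":0,"wy":0,"wz":0,"grip":120},{"x":0,"y":0,"z":0,"wx":0,"wy":0,"wz":0,"grip":110},{"x":0,"y":0,"z":0,"wx":0,"wy":0,"wz":0,"grip":110}]'; python3 -m creep '[{"x":0,"y":-0.02,"z":0,"wx":0,"wy":0,"wz":0,"grip":110},{"x":0,"y":-0.04,"z":0,"wx":0,"wy":0,"wz":0,"grip":110},{"x":0,"y":-0.05,"z":0,"wx":0,"wy":0,"wz":0,"grip":0}]'; python3 -c "
from h import *
st=get_state();f=eyes.grab_frame('wrist');save(f,'w11.png')
print(st['qpos'].round(2)); plan([((567,-60,200),Rgoal(),6),((568.5,-232.5,130),Rgoal(),4)])"
```

```text
clock: 15.08
tcp_pos: [446.9, 207.3, 12.5]
ee_rot: [0.656, -0.655, -0.265, 0.264]
contact_force: [-0.2, 0.1, -0.9]
finger_gap: 52.1
clock: 15.45
tcp_pos: [446.3, 206.7, 123.1]
ee_rot: [0.656, -0.656, -0.264, 0.265]
contact_force: [0.4, 0.2, -0.3]
finger_gap: 58.5
[-0.86  0.36  0.41  2.04 -0.2   0.78  0.43]
{'x': -0.0167, 'y': -0.0119, 'z': -0.0458, 'wz': 0.001} |d|50.2 w0.1
{'x': -0.0167, 'y': -0.0119, 'z': -0.0458, 'wy': -0.001, 'wz': 0.001} |d|50.2 w0.1
{'x': -0.0167, 'y': -0.0119, 'z': -0.0457, 'wz': 0.001} |d|50.1 w0.1
{'x': -0.0168, 'y': -0.0119, 'z': -0.0458, 'wy': -0.001, 'wz': 0.001} |d|50.2 w0.1
{'x': -0.0168, 'y': -0.0119, 'z': -0.0457, 'wz': 0.002} |d|50.1 w0.1
{'x': -0.0169, 'y': -0.0119, 'z': -0.0457, 'wy': -0.001, 'wz': 0.001} |d|50.2 w0.1
-> [566.9 -60.  200. ]
{'x': -0.0297, 'y': 0.0175, 'z': -0.0313} |d|46.6 w0.0
{'x': -0.0297, 'y': 0.0175, 'z': -0.0313} |d|46.6 w0.0
{'x': -0.0297, 'y': 0.0175, 'z': -0.0313} |d|46.6 w0.0
{'x': -0.0296, 'y': 0.0175, 'z': -0.0312} |d|46.4 w0.0
-> [ 568.5 -232.4  130. ]
```

View pics/w11.png

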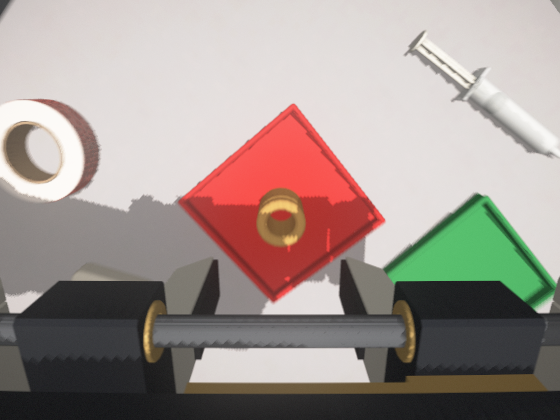

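```bash
python3 -m creep '[{"x":-0.017,"y":-0.018,"z":-0.046,"wx":0,"wy":0,"wz":0.001,"grip":0},{"x":-0.017,"y":-0.018,"z":-0.046,"wx":0,"wy":0,"wz":0.001,"grip":0},{"x":-0.017,"y":-0.012,"z":-0.046,"wx":0,"wy":-0.001,"wz":0.001,"grip":0},{"x":-0.017,"y":-0.012,"z":-0.046,"wx":0,"wy":0,"wz":0.001,"grip":0},{"x":-0.017,"y":-0.012,"z":-0.046,"wx":0,"wy":0,"wz":0.001,"grip":0},{"x":-0.017,"y":0,"z":-0.046,"wx":0,"wy":-0.001,"wz":0,"grip":0}]'; python3 -c "
from h import *
plan([((568.5,-232.5,130),Rgoal(),4)])"
```

```text
clock: 16.25
tcp_pos: [566.1, -63.9, 195.4]
ee_rot: [-0.655, 0.656, 0.264, -0.266]
contact_force: [0.3, 0.1, 0.3]
finger_gap: 91.8
{'x': -0.0288, 'y': 0.0164, 'z': -0.0307, 'wz': -0.001} |d|45.2 w0.1
{'x': -0.0289, 'y': 0.0164, 'z': -0.0307} |d|45.2 w0.0
{'x': -0.0289, 'y': 0.0164, 'z': -0.0307, 'wz': -0.001} |d|45.2 w0.1
{'x': -0.0288, 'y': 0.0163, 'z': -0.0308, 'wy': 0.001} |d|45.2 w0.1
-> [ 568.5 -232.5  130. ]
```

```bash
python3 -m creep '[{"x":-0.029,"y":0.0164,"z":-0.031,"wx":0,"wy":0,"wz":0,"grip":0},{"x":-0.029,"y":0.0164,"z":-0.031,"wx":0,"wy":0,"wz":0,"grip":0},{"x":-0.029,"y":0.0164,"z":-0.031,"wx":0,"wy":0,"wz":0,"grip":0},{"x":-0.029,"y":0.0164,"z":-0.031,"wx":0,"wy":0,"wz":0,"grip":0},{"x":0,"y":0,"z":0,"wx":0,"wy":0,"wz":0,"grip":0}]'
python3 - <<'E'
from h import *
st=get_state();f=eyes.grab_frame("wrist");save(f,"w12.png")
for P in [(568.5,-232.5,38),(568.5,-232.5,0)]: print(proj(f,P,st).round(1))
for d in spotter.search_frame(f,"sleeve_2")[:2]: print(d)
plan([((568.5,-232.5,10),Rgoal(),4)])
E
```

```text
clock: 16.88
tcp_pos: [565.5, -236.6, 127.8]
ee_rot: [-0.656, 0.657, 0.261, -0.265]
contact_force: [-0.5, 0.2, -0.3]
finger_gap: 91.6
[[286.8 216.2]]
[[286.2 201.5]]
{'rect': [263.9, 183.6, 314.1, 236.3], 'confidence': 0.89}
{'x': 0.0003, 'y': 0.0297, 'z': -0.0003, 'wz': -0.001} |d|29.7 w0.1
{'x': 0.0003, 'y': 0.0297, 'z': -0.0003, 'wx': -0.001, 'wz': -0.001} |d|29.7 w0.1
{'x': 0.0003, 'y': 0.0297, 'z': -0.0003, 'wz': -0.001} |d|29.7 w0.1
{'x': 0.0002, 'y': 0.0296, 'z': -0.0003, 'wx': -0.001, 'wy': -0.001, 'wz': -0.001} |d|29.6 w0.1
-> [ 568.5 -232.5   10. ]
```

View pics/w12.png

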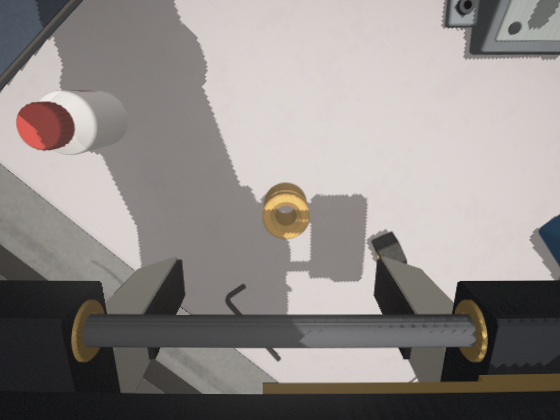

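Run:
```python
from h import *
st=get_state();f=eyes.grab_frame("wrist"); T=np.array(f["T_tool_cam"])
print(st["tcp_pos"])
M=Rt(st)
h=st["tcp_pos"][2]-38
for dx,dz in((0,0),(3,0),(3,2),(3,4)):
    print(dx,dz,proj(f,st["tcp_pos"]+M@np.array([dx,h,dz]),st).round(1))
```

```text
[ 567.23642739 -232.34901562  128.74117991]
0 0 [[279.  216.8]]
3 0 [[283.2 216.8]]
3 2 [[283.2 214.2]]
3 4 [[283.2 211.5]]
```

```bash
python3 -m creep '[{"x":0.0043,"y":0.03,"z":0.0025,"wx":0,"wy":0,"wz":0,"grip":90},{"x":0,"y":0.03,"z":0,"wx":0,"wy":0,"wz":0,"grip":100},{"x":0,"y":0.03,"z":0,"wx":0,"wy":0,"wz":0,"grip":110},{"x":0,"y":0.028,"z":0,"wx":0,"wy":0,"wz":0,"grip":110},{"x":0,"y":0,"z":0,"wx":0,"wy":0,"wz":0,"grip":110}]'
python3 - <<'E'
from h import *
st=get_state();f=eyes.grab_frame("wrist");save(f,"w13.png"); print(Rt(st).round(3))
c=st["tcp_pos"].copy(); c[2]=0
p=proj(f,cyl(c,(0,0,1),17,0,38),st); print(p.min(0),p.max(0))
for d in spotter.search_frame(f,"sleeve_2")[:1]: print(d)
E
```

```text
clock: 17.65
tcp_pos: [567.7, -225.4, 9.8]
ee_rot: [0.656, -0.654, -0.264, 0.268]
contact_force: [-0.7, 0.2, 0.0]
finger_gap: 52.7
[[ 0.718 -0.006 -0.696]
 [ 0.696  0.     0.718]
 [-0.004 -1.     0.004]]
[237.48292756 236.29642682] [320.07550583 343.01588033]
{'rect': [224.9, 249.9, 305.4, 356.4], 'confidence': 0.76}
```

View pics/w13.png

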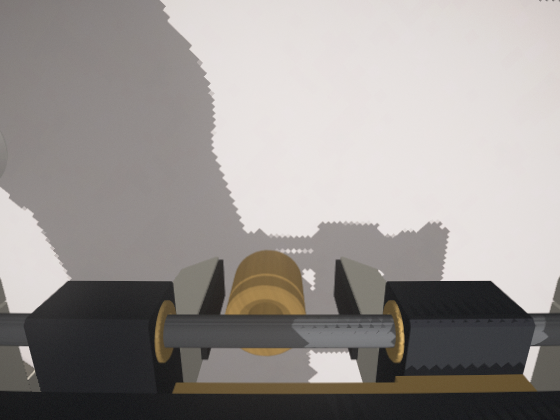

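```bash
python3 -m creep '[{"x":-0.003,"y":0,"z":-0.0035,"wx":0,"wy":0,"wz":-0.003,"grip":110},{"x":-0.003,"y":0,"z":-0.003,"wx":0,"wy":0,"wz":-0.003,"grip":110},{"x":0,"y":0,"z":0,"wx":0,"wy":0,"wz":0,"grip":110}]'
python3 - <<'E'
from h import *
st=get_state();f=eyes.grab_frame("wrist");save(f,"w14.png"); print(Rt(st).round(3))
c=st["tcp_pos"].copy(); c[2]=0
p=proj(f,cyl(c,(0,0,1),17,0,38),st); print(p.min(0),p.max(0))
for d in spotter.search_frame(f,"sleeve_2")[:1]: print(d)
E
```

```text
clock: 18.12
tcp_pos: [568.9, -237.6, 11.9]
ee_rot: [0.656, -0.655, -0.266, 0.264]
contact_force: [-0.1, -0.1, 1.0]
finger_gap: 52.3
[[ 0.72   0.002 -0.694]
 [ 0.694  0.002  0.72 ]
 [ 0.003 -1.    -0.   ]]
[238.42356226 234.73928849] [319.9513705  340.12958603]
{'rect': [245.0, 231.9, 328.0, 312.5], 'confidence': 0.56}
```

View pics/w14.png

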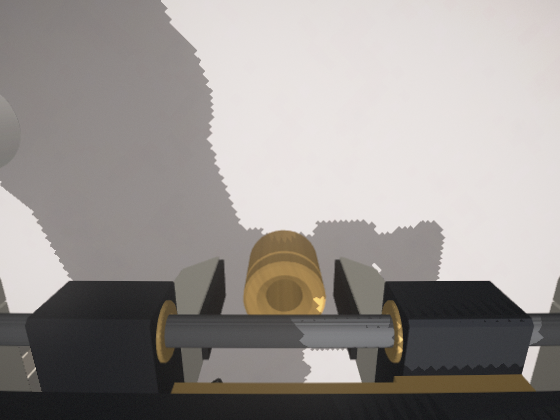

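```bash
python3 -m creep '[{"x":0.0015,"y":0.0015,"z":0.0015,"wx":0,"wy":0,"wz":0,"grip":130},{"x":0,"y":0,"z":0,"wx":0,"wy":0,"wz":0,"grip":255},{"x":0,"y":0,"z":0,"wx":0,"wy":0,"wz":0,"grip":255},{"x":0,"y":0,"z":0,"wx":0,"wy":0,"wz":0,"grip":255}]'; python3 -m creep '[{"x":0,"y":-0.03,"z":0,"wx":0,"wy":0,"wz":0,"grip":255},{"x":0,"y":-0.04,"z":0,"wx":0,"wy":0,"wz":0,"grip":255},{"x":0,"y":-0.05,"z":0,"wx":0,"wy":0,"wz":0,"grip":255}]'
python3 - <<'E'
from h import *
st=get_state();print(st["tcp_pos"])
ax=np.array([.347,-.360,.866])
# actual collar point in TCP coordinates with rim at collar
c0=np.array([579.6,-5.3,68.5])-0.5*np.array([.72,.694,0])  # tcp at rim h=0
G=Rgoal(30)
print(c0+ax*105)
plan([(c0+ax*105,G,8)])
f=eyes.grab_frame("wrist");save(f,"w15.png")
E
```

```text
clock: 18.73
tcp_pos: [568.7, -234.4, 9.6]
ee_rot: [0.656, -0.655, -0.266, 0.264]
contact_force: [0.2, 0.5, 0.2]
finger_gap: 32.9
clock: 19.1
tcp_pos: [567.9, -234.5, 130.2]
ee_rot: [0.657, -0.655, -0.265, 0.265]
contact_force: [1.7, 0.1, -1.6]
finger_gap: 33.1
[ 567.88232089 -234.4604722   130.16147704]
[615.675 -43.447 159.43 ]
{'x': 0.0209, 'y': -0.0036, 'z': 0.013, 'wx': 0.065} |d|24.9 w3.7
{'x': 0.0209, 'y': -0.0027, 'z': 0.0132, 'wx': 0.065} |d|24.9 w3.7
{'x': 0.0209, 'y': -0.0019, 'z': 0.0134, 'wx': 0.065} |d|24.9 w3.7
{'x': 0.0209, 'y': -0.001, 'z': 0.0135, 'wx': 0.065} |d|24.9 w3.7
{'x': 0.0209, 'y': -0.0001, 'z': 0.0135, 'wx': 0.065} |d|24.9 w3.7
{'x': 0.0209, 'y': 0.0007, 'z': 0.0135, 'wx': 0.065} |d|24.9 w3.7
{'x': 0.0209, 'y': 0.0016, 'z': 0.0134, 'wx': 0.065, 'wz': 0.001} |d|24.9 w3.7
{'x': 0.0208, 'y': 0.0025, 'z': 0.0134, 'wx': 0.066, 'wy': 0.001} |d|24.9 w3.8
-> [615.6 -43.5 159.5]
```

View pics/w15.png

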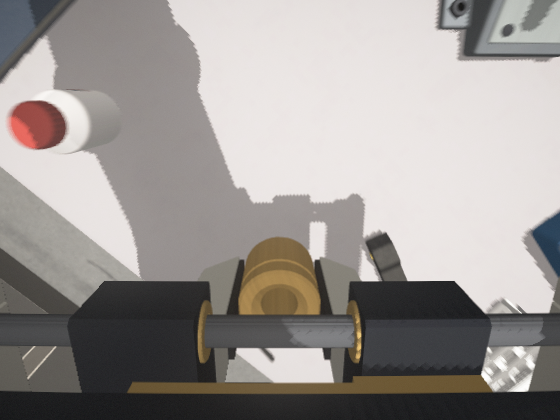

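```bash
python3 -m creep '[{"x":0.021,"y":-0.0035,"z":0.013,"wx":0.065,"wy":0,"wz":0,"grip":255},{"x":0.021,"y":-0.0027,"z":0.0132,"wx":0.065,"wy":0,"wz":0,"grip":255},{"x":0.021,"y":-0.002,"z":0.0134,"wx":0.065,"wy":0,"wz":0,"grip":255},{"x":0.021,"y":-0.001,"z":0.0135,"wx":0.065,"wy":0,"wz":0,"grip":255},{"x":0.021,"y":0,"z":0.0135,"wx":0.065,"wy":0,"wz":0,"grip":255},{"x":0.021,"y":0.0007,"z":0.0135,"wx":0.065,"wy":0,"wz":0,"grip":255},{"x":0.021,"y":0.0016,"z":0.0134,"wx":0.065,"wy":0,"wz":0,"grip":255},{"x":0.021,"y":0.0025,"z":0.0134,"wx":0.065,"wy":0.001,"wz":0,"grip":255}]';python3 -m creep '[{"x":0,"y":0,"z":0,"wx":0,"wy":0,"wz":0,"grip":255}]'
python3 - <<'E'
from h import *
st=get_state()
ax=np.array([.347,-.360,.866]); c0=np.array([579.6,-5.3,68.5])-0.5*np.array([.72,.694,0])
plan([(c0+ax*55,Rgoal(30),4)])
M=Rt(st); print(M.T@(c0-st["tcp_pos"]), M[:,1],M[:,0])
f=eyes.grab_frame("wrist"); cv2.imwrite("pics/w16z.png",cv2.resize(f["pixels"][130:330,205:365,::-1],None,fx=3,fy=3,interpolation=cv2.INTER_CUBIC))
E
```

```text
clock: 20.15
tcp_pos: [617.2, -42.5, 158.8]
ee_rot: [0.803, -0.464, -0.188, 0.324]
contact_force: [0.2, -0.2, -1.2]
finger_gap: 33.1
clock: 20.27
tcp_pos: [617.4, -41.8, 157.7]
ee_rot: [0.803, -0.464, -0.189, 0.324]
contact_force: [-0.6, -0.1, -1.1]
finger_gap: 33.0
{'x': -0.0006, 'y': 0.0121, 'z': 0.0002, 'wy': 0.001} |d|12.1 w0.1
{'x': -0.0006, 'y': 0.0121, 'z': 0.0002} |d|12.1 w0.0
{'x': -0.0006, 'y': 0.0121, 'z': 0.0003, 'wx': 0.001, 'wy': 0.001, 'wz': 0.001} |d|12.1 w0.1
{'x': -0.0006, 'y': 0.0122, 'z': 0.0002} |d|12.2 w0.0
-> [598.3 -25.4 116.1]
[ -2.44677698 103.48841294   0.98517355] [-0.34575475  0.3595812  -0.86669199] [0.71830737 0.69572276 0.00208914]
```

View pics/w16z.png

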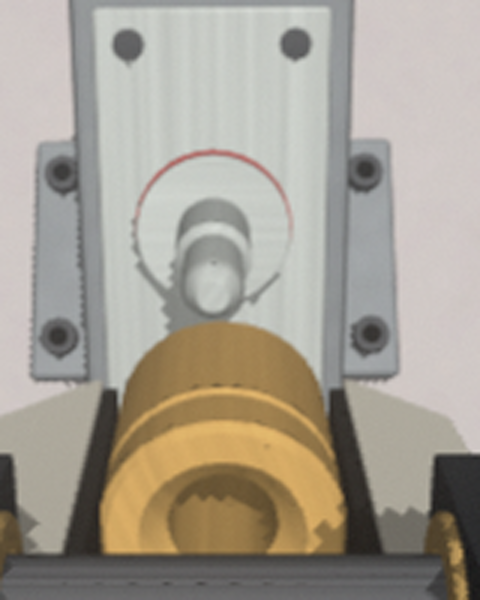

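```bash
python3 -m creep '[{"x":-0.0012,"y":0.012,"z":0.0005,"wx":0,"wy":0,"wz":0,"grip":255},{"x":-0.0012,"y":0.012,"z":0.0003,"wx":0,"wy":0,"wz":0,"grip":255},{"x":0,"y":0.012,"z":0,"wx":0,"wy":0,"wz":0,"grip":255},{"x":0,"y":0.012,"z":0,"wx":0,"wy":0,"wz":0,"grip":255},{"x":0,"y":0,"z":0,"wx":0,"wy":0,"wz":0,"grip":255}]'
cat >> h.py <<'E'
def rel():
    st=get_state(); M=Rt(st); ax=np.array([.347,-.360,.866]); c0=np.array([579.6,-5.3,68.5])-0.5*np.array([.72,.694,0])
    d=M.T@(st["tcp_pos"]-c0); print("rel c0 (x,h,z)",d[0].round(2),-d[1].round(2),d[2].round(2),"F",(M.T@st["contact_force"]).round(1),"T",(M.T@st["torque"]).round(2))
def pair(name):
    f=eyes.grab_frame('wrist'); f2=eyes.grab_frame('scene')
    a=cv2.resize(f['pixels'][130:330,205:365,::-1],None,fx=2.5,fy=2.5,interpolation=cv2.INTER_CUBIC)
    b=cv2.resize(f2['pixels'][150:260,220:320,::-1],None,fx=4,fy=4,interpolation=cv2.INTER_CUBIC)
    b=cv2.copyMakeBorder(b,0,60,0,0,cv2.BORDER_CONSTANT)
    cv2.imwrite('pics/'+name,np.hstack([a,b]))
E
python3 -c "
from h import *
rel();pair('c17.png')"
```

```text
clock: 20.95
tcp_pos: [597.4, -26.2, 116.9]
ee_rot: [0.803, -0.464, -0.188, 0.324]
contact_force: [0.7, 0.6, -0.8]
finger_gap: 33.0
rel c0 (x,h,z) -1.16 55.61 0.39 F [ 0.9  0.7 -0.5] T [-0.69  0.01  0.09]
```

View pics/c17.png

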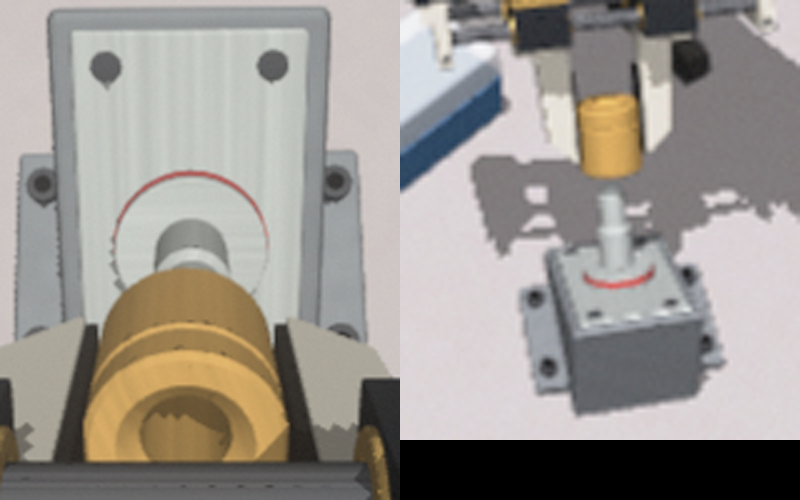

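```bash
python3 -m creep '[{"x":0.0011,"y":0.005,"z":-0.0004,"wx":0,"wy":0,"wz":0,"grip":255},{"x":0,"y":0.004,"z":0,"wx":0,"wy":0,"wz":0,"grip":255},{"x":0,"y":0.003,"z":0,"wx":0,"wy":0,"wz":0,"grip":255},{"x":0,"y":0.002,"z":0,"wx":0,"wy":0,"wz":0,"grip":255}]'; python3 -c "
from h import *
rel()"
```

```text
clock: 21.55
tcp_pos: [594.3, -21.3, 105.2]
ee_rot: [0.803, -0.464, -0.188, 0.324]
contact_force: [-0.4, 0.3, -0.5]
finger_gap: 33.1
rel c0 (x,h,z) 0.03 42.64 -0.59 F [-0.1  0.6  0.1] T [-0.68 -0.01  0.01]
```

```bash
python3 -m creep '[{"x":0,"y":0.0015,"z":0,"wx":0,"wy":0,"wz":0,"grip":255},{"x":0,"y":0.0015,"z":0,"wx":0,"wy":0,"wz":0,"grip":255}]'; python3 -c "
from h import *
rel()"
```

```text
clock: 21.8
tcp_pos: [593.4, -20.4, 102.8]
ee_rot: [0.803, -0.464, -0.188, 0.323]
contact_force: [0.0, -0.0, -0.6]
finger_gap: 33.4
rel c0 (x,h,z) 0.06 39.89 -0.7 F [ 0.   0.5 -0.3] T [-0.66 -0.02 -0.01]
```

```bash
python3 -m creep '[{"x":0,"y":0.001,"z":0.0006,"wx":0,"wy":0,"wz":0,"grip":255},{"x":0,"y":0.0015,"z":0,"wx":0,"wy":0,"wz":0,"grip":255}]'; python3 -c "
from h import *
rel()"
```

```text
clock: 22.05
tcp_pos: [592.2, -19.1, 100.9]
ee_rot: [0.803, -0.464, -0.188, 0.323]
contact_force: [-0.8, -0.3, -1.8]
finger_gap: 33.3
rel c0 (x,h,z) 0.09 37.44 -0.06 F [-0.8  1.7 -0.7] T [-0.76 -0.01  0.02]
```

```bash
python3 -m creep '[{"x":0,"y":0.0015,"z":0,"wx":0,"wy":0,"wz":0,"grip":255},{"x":0,"y":0.001,"z":0,"wx":0,"wy":0,"wz":0,"grip":255}]'; python3 -c "
from h import *
rel()"
```

```text
clock: 22.3
tcp_pos: [591.3, -18.2, 98.7]
ee_rot: [0.803, -0.464, -0.188, 0.323]
contact_force: [-0.4, -1.1, -0.9]
finger_gap: 33.3
rel c0 (x,h,z) 0.07 34.82 -0.09 F [-1.   0.5 -0.9] T [-0.73 -0.02  0.03]
```

```bash
python3 -m creep '[{"x":0,"y":0.0015,"z":0,"wx":0,"wy":0,"wz":0,"grip":255},{"x":0,"y":0.0015,"z":0,"wx":0,"wy":0,"wz":0,"grip":255},{"x":0,"y":0.0015,"z":0,"wx":0,"wy":0,"wz":0,"grip":255}]'; python3 -c "
from h import *
rel()"
```

```text
clock: 22.68
tcp_pos: [589.8, -16.6, 94.7]
ee_rot: [0.803, -0.464, -0.188, 0.323]
contact_force: [1.2, -0.0, -1.5]
finger_gap: 32.6
rel c0 (x,h,z) 0.04 30.29 -0.09 F [ 0.8  0.9 -1.5] T [-0.76  0.03  0.03]
```

```bash
python3 -m creep '[{"x":0,"y":0.0015,"z":0,"wx":0,"wy":0,"wz":0,"grip":255},{"x":0,"y":0.0015,"z":0,"wx":0,"wy":0,"wz":0,"grip":255},{"x":0,"y":0.001,"z":0,"wx":0,"wy":0,"wz":0,"grip":255}]'; python3 -c "
from h import *
rel()"
```

```text
clock: 23.05
tcp_pos: [588.4, -15.1, 91.3]
ee_rot: [0.803, -0.464, -0.188, 0.323]
contact_force: [2.0, -0.1, -1.2]
finger_gap: 33.1
rel c0 (x,h,z) 0.08 26.34 -0.1 F [ 1.4  0.3 -1.8] T [-0.83  0.03 -0.02]
```

Sliding freely on the go part; the step should come near h = 20.

```bash
python3 -m creep '[{"x":0,"y":0.0015,"z":0,"wx":0,"wy":0,"wz":0,"grip":255},{"x":0,"y":0.0015,"z":0,"wx":0,"wy":0,"wz":0,"grip":255}]'; python3 -c "
from h import *
rel()"
```

```text
clock: 23.3
tcp_pos: [587.4, -14.1, 88.7]
ee_rot: [0.803, -0.464, -0.188, 0.323]
contact_force: [0.5, -0.5, -1.3]
finger_gap: 33.2
rel c0 (x,h,z) 0.06 23.33 -0.1 F [ 0.   0.8 -1.3] T [-0.85  0.03  0.  ]
```

```bash
python3 -m creep '[{"x":0,"y":0.001,"z":0,"wx":0,"wy":0,"wz":0,"grip":255},{"x":0,"y":0.001,"z":0,"wx":0,"wy":0,"wz":0,"grip":255}]'; python3 -c "
from h import *
rel()"
```

```text
clock: 23.55
tcp_pos: [586.7, -13.3, 87.0]
ee_rot: [0.803, -0.464, -0.188, 0.323]
contact_force: [-0.1, 0.2, -1.2]
finger_gap: 33.1
rel c0 (x,h,z) 0.07 21.36 -0.08 F [ 0.1  1.2 -0.4] T [-0.86 -0.04 -0.05]
```

```bash
python3 -m creep '[{"x":0,"y":0.001,"z":0,"wx":0,"wy":0,"wz":0,"grip":255},{"x":0,"y":0.001,"z":0,"wx":0,"wy":0,"wz":0,"grip":255}]'; python3 -c "
from h import *
rel()"
```

```text
clock: 23.8
tcp_pos: [586.2, -12.7, 85.3]
ee_rot: [0.803, -0.465, -0.189, 0.323]
contact_force: [2.1, -1.8, 1.6]
finger_gap: 32.8
rel c0 (x,h,z) 0.13 19.54 -0.26 F [ 0.3 -2.7 -1.6] T [-0.95 -0.   -0.1 ]
```

```bash
python3 -m creep '[{"x":0,"y":0.0005,"z":0,"wx":0,"wy":0,"wz":0,"grip":255},{"x":0,"y":0.0005,"z":0,"wx":0,"wy":0,"wz":0,"grip":255}]'; python3 -c "
from h import *
rel();pair('c18.png')"
```

```text
clock: 24.05
tcp_pos: [586.3, -12.7, 84.9]
ee_rot: [0.802, -0.465, -0.189, 0.323]
contact_force: [2.7, -3.6, 5.9]
finger_gap: 33.0
rel c0 (x,h,z) 0.26 19.18 -0.52 F [-0.5 -7.4 -1. ] T [-0.88  0.02 -0.14]
```

View pics/c18.png

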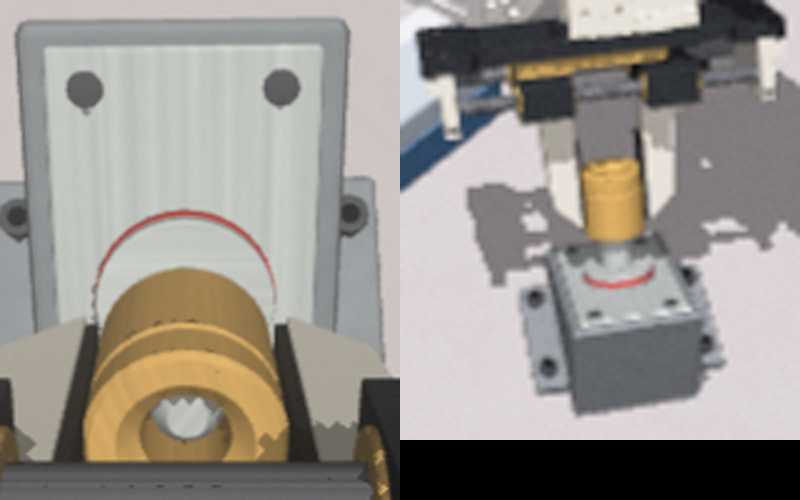

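```bash
python3 -m creep '[{"x":0,"y":0.0008,"z":0.0002,"wx":0,"wy":0,"wz":0,"grip":255},{"x":0,"y":0.0004,"z":0,"wx":0,"wy":0,"wz":0,"grip":255}]'; python3 -c "
from h import *
rel()"
```

```text
clock: 24.4
tcp_pos: [586.3, -12.7, 84.7]
ee_rot: [0.802, -0.465, -0.189, 0.323]
contact_force: [4.6, -4.3, 12.5]
finger_gap: 33.2
rel c0 (x,h,z) 0.27 19.04 -0.6 F [  0.3 -14.    0.7] T [-0.6   0.03  0.08]
```

```bash
python3 -m creep '[{"x":0,"y":-0.004,"z":0.0005,"wx":0,"wy":0,"wz":0,"grip":255},{"x":0,"y":-0.012,"z":0,"wx":0,"wy":0,"wz":0,"grip":255},{"x":0,"y":-0.02,"z":0,"wx":0,"wy":0,"wz":0,"grip":255},{"x":0,"y":-0.025,"z":0,"wx":0,"wy":0,"wz":0,"grip":255},{"x":0,"y":-0.025,"z":0,"wx":0,"wy":0,"wz":0,"grip":255}]'; python3 -c "
from h import *
rel()
plan([((603,265,140),Rgoal(),8)])"
```

```text
clock: 25.02
tcp_pos: [613.6, -41.8, 158.6]
ee_rot: [0.803, -0.463, -0.188, 0.324]
contact_force: [0.1, 0.3, -0.8]
finger_gap: 32.8
rel c0 (x,h,z) -0.37 102.96 1.86 F [ 0.2  0.8 -0.3] T [-0.77  0.02 -0.  ]
{'x': 0.0257, 'y': 0.0163, 'z': 0.0235, 'wx': -0.065} |d|38.5 w3.7
{'x': 0.0257, 'y': 0.0147, 'z': 0.0245, 'wx': -0.066} |d|38.4 w3.8
{'x': 0.0257, 'y': 0.0131, 'z': 0.0254, 'wx': -0.065} |d|38.4 w3.7
{'x': 0.0257, 'y': 0.0114, 'z': 0.0262, 'wx': -0.066} |d|38.4 w3.8
{'x': 0.0257, 'y': 0.0096, 'z': 0.027, 'wx': -0.065} |d|38.5 w3.7
{'x': 0.0257, 'y': 0.0079, 'z': 0.0275, 'wx': -0.066} |d|38.5 w3.8
{'x': 0.0257, 'y': 0.006, 'z': 0.028, 'wx': -0.065} |d|38.5 w3.7
{'x': 0.0257, 'y': 0.0042, 'z': 0.0283, 'wx': -0.066, 'wz': 0.001} |d|38.5 w3.8
-> [603.  265.1 140. ]
```

```bash
python3 -m creep '[{"x":0.0257,"y":0.0163,"z":0.0235,"wx":-0.065,"wy":0,"wz":0,"grip":255},{"x":0.0257,"y":0.0147,"z":0.0245,"wx":-0.065,"wy":0,"wz":0,"grip":255},{"x":0.0257,"y":0.013,"z":0.0255,"wx":-0.066,"wy":0,"wz":0,"grip":255},{"x":0.0257,"y":0.0115,"z":0.026,"wx":-0.066,"wy":0,"wz":0,"grip":255},{"x":0.0257,"y":0.0095,"z":0.027,"wx":-0.065,"wy":0,"wz":0,"grip":255},{"x":0.0257,"y":0.008,"z":0.0275,"wx":-0.066,"wy":0,"wz":0,"grip":255},{"x":0.0257,"y":0.006,"z":0.028,"wx":-0.065,"wy":0,"wz":0,"grip":255},{"x":0.0257,"y":0.004,"z":0.0283,"wx":-0.065,"wy":0,"wz":0,"grip":255}]'; python3 -m creep '[{"x":0,"y":0,"z":0,"wx":0,"wy":0,"wz":0,"grip":255}]'; python3 -c "
from h import *
plan([((603,265,20),Rgoal(),5)])
f=eyes.grab_frame('wrist');save(f,'w19.png')"
```

```text
clock: 26.02
tcp_pos: [602.6, 265.8, 139.0]
ee_rot: [-0.655, 0.656, 0.265, -0.265]
contact_force: [0.8, -0.4, -0.8]
finger_gap: 32.8
clock: 26.15
tcp_pos: [600.2, 271.7, 138.1]
ee_rot: [0.655, -0.654, -0.268, 0.268]
contact_force: [0.1, -0.5, -1.0]
finger_gap: 33.5
{'x': -0.0005, 'y': 0.0236, 'z': -0.0014, 'wy': 0.002} |d|23.6 w0.1
{'x': -0.0005, 'y': 0.0236, 'z': -0.0014, 'wy': 0.002} |d|23.6 w0.1
{'x': -0.0005, 'y': 0.0236, 'z': -0.0014, 'wx': -0.001, 'wy': 0.002} |d|23.6 w0.1
{'x': -0.0006, 'y': 0.0237, 'z': -0.0014, 'wy': 0.002} |d|23.7 w0.1
{'x': -0.0005, 'y': 0.0236, 'z': -0.0013, 'wx': -0.001, 'wy': 0.001} |d|23.6 w0.1
-> [603. 265.  20.]
```

View pics/w19.png

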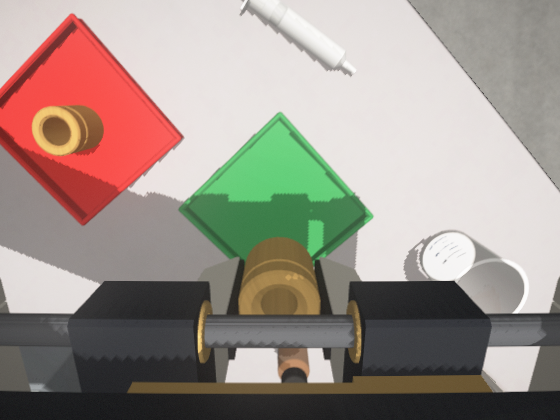

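```bash
python3 -m creep '[{"x":-0.0005,"y":0.03,"z":-0.001,"wx":0,"wy":0.002,"wz":0,"grip":255},{"x":-0.0005,"y":0.03,"z":-0.001,"wx":0,"wy":0.002,"wz":0,"grip":255},{"x":0,"y":0.03,"z":-0.001,"wx":0,"wy":0.001,"wz":0,"grip":255},{"x":0,"y":0.022,"z":0,"wx":0,"wy":0,"wz":0,"grip":255},{"x":0,"y":0.004,"z":0,"wx":0,"wy":0,"wz":0,"grip":255},{"x":0,"y":0.001,"z":0,"wx":0,"wy":0,"wz":0,"grip":255}]'; python3 -c "
from h import *
print(Rt(get_state()).round(3))"
```

```text
clock: 26.95
tcp_pos: [606.1, 260.7, 22.9]
ee_rot: [-0.656, 0.657, 0.263, -0.262]
contact_force: [-0.2, 0.8, -0.6]
finger_gap: 33.1
[[ 0.724  0.002 -0.69 ]
 [ 0.69  -0.     0.724]
 [ 0.002 -1.    -0.002]]
```

```bash
python3 -m creep '[{"x":0,"y":0.004,"z":0,"wx":0,"wy":0,"wz":0,"grip":255},{"x":0,"y":0.003,"z":0,"wx":0,"wy":0,"wz":0,"grip":255},{"x":0,"y":0.001,"z":0,"wx":0,"wy":0,"wz":0,"grip":255}]'; python3 -m creep '[{"x":0,"y":0.0005,"z":0,"wx":0,"wy":0,"wz":0,"grip":255}]'
```

```text
clock: 27.32
tcp_pos: [605.9, 261.7, 14.7]
ee_rot: [-0.656, 0.657, 0.264, -0.262]
contact_force: [0.3, -0.3, -1.5]
finger_gap: 32.7
clock: 27.45
tcp_pos: [605.9, 261.7, 14.2]
ee_rot: [-0.656, 0.657, 0.264, -0.262]
contact_force: [-0.1, -0.2, -1.2]
finger_gap: 33.2
```

```bash
python3 -m creep '[{"x":0,"y":0.001,"z":0,"wx":0,"wy":0,"wz":0,"grip":255}]'; python3 -m creep '[{"x":0,"y":0.0006,"z":0,"wx":0,"wy":0,"wz":0,"grip":255}]'
```

```text
clock: 27.58
tcp_pos: [606.0, 261.7, 13.2]
ee_rot: [-0.656, 0.657, 0.264, -0.262]
contact_force: [0.6, -0.7, -1.2]
finger_gap: 33.2
clock: 27.7
tcp_pos: [606.0, 261.6, 12.5]
ee_rot: [-0.656, 0.657, 0.264, -0.262]
contact_force: [-1.9, -1.5, 3.6]
finger_gap: 33.3
```

Touching the floor (3.6 N). Release and lift.

```bash
python3 -m creep '[{"x":0,"y":0,"z":0,"wx":0,"wy":0,"wz":0,"grip":120},{"x":0,"y":0,"z":0,"wx":0,"wy":0,"wz":0,"grip":110},{"x":0,"y":0,"z":0,"wx":0,"wy":0,"wz":0,"grip":110}]'; python3 -m creep '[{"x":0,"y":-0.02,"z":0,"wx":0,"wy":0,"wz":0,"grip":110},{"x":0,"y":-0.04,"z":0,"wx":0,"wy":0,"wz":0,"grip":110},{"x":0,"y":-0.05,"z":0,"wx":0,"wy":0,"wz":0,"grip":110},{"x":0,"y":-0.05,"z":0,"wx":0,"wy":0,"wz":0,"grip":110},{"x":0,"y":0,"z":0,"wx":0,"wy":0,"wz":0,"grip":110}]'; python3 -c "
from h import *
f=eyes.grab_frame('wrist');save(f,'w20.png');f=eyes.grab_frame('scene');save(f,'s20.png')
f=eyes.grab_frame('top');save(f,'t20.png')"
```

```text
clock: 28.08
tcp_pos: [605.9, 261.6, 12.5]
ee_rot: [-0.656, 0.657, 0.264, -0.262]
contact_force: [-0.3, 0.4, -0.2]
finger_gap: 52.0
clock: 28.7
tcp_pos: [608.3, 262.2, 178.7]
ee_rot: [-0.656, 0.656, 0.267, -0.259]
contact_force: [0.3, -1.2, -0.4]
finger_gap: 51.9
```

View pics/w20.png

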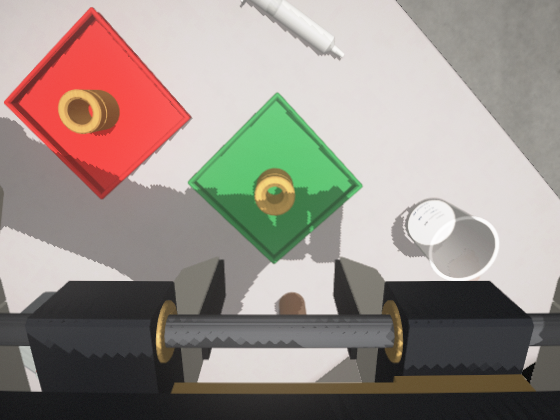

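View pics/s20.png

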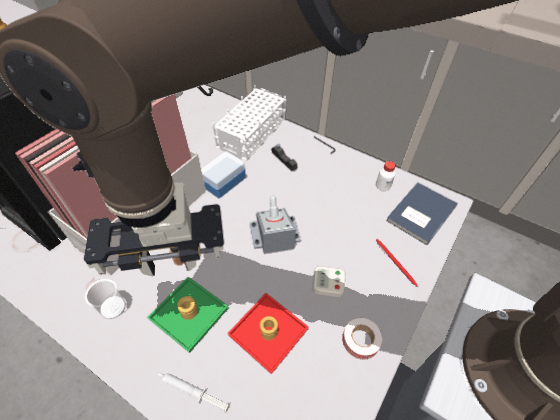

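View pics/t20.png

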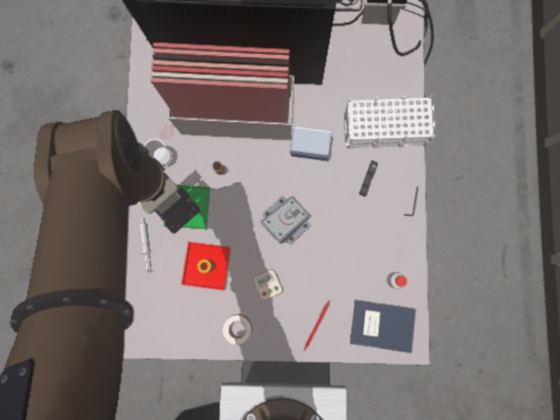

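```bash
python3 -c "
from h import *
print(get_state()['contact_force'],get_state()['qvel'].round(3)); print(job.finish_job())"
```

```text
[-0.12846323  0.72495475 -1.21540563] [ 0.004  0.022 -0.007  0.013 -0.004 -0.004  0.001]
the job is handed in; nothing more can be done
None
```

I tested both sleeves on the pin one at a time, and each now stands upright in its tray. I handed the job in at about 29 s.

| Sleeve (start position) | Where it stopped | Result | Tray |
|---|---|---|---|
| Near, about (420, -141) mm | Slid over the step down to the collar, about 19 N at the stop, pin showing above the sleeve | Oversize | Red |
| Far, about (566, -235) mm | Firm stop about 19–20 mm above the collar, force rising to 14 N | Right size | Green |

**Final checks:** The last wrist, scene and top pictures show both sleeves upright near the middle of their trays. By eye, the timer, bottle, vial and pump magazine are where they stood at the start. The gripper was clear of everything, with only about 1 N of sensor noise.

**Things that disagreed:**
- **Pin direction:** the task says the pin leans to the near right. The calibrated pictures showed it leaning to the far right, and the fit on the pin confirmed that, so I worked to the pictures.
- **Camera offset:** positions from the fixed cameras were about 3–6 mm off from the wrist camera. I corrected for this using the wrist pictures and the measured forces.
- **Red tray contact:** the force briefly reached about 37 N as I set the first sleeve down, because I lowered it slightly too far. This was the sleeve pressing on the tray floor.

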